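# Clip the pendulum angle gauge to a rocking rail and hold it on its mark

### The arm

A 6-joint arm with a two-finger parallel gripper is mounted at the origin on the work surface. World frame = base frame: x ahead of the robot, y to its left, z up, the work surface at z = 0. Lengths are in m, angles in rad, forces in N, time in s.
With the tool pointing down it reaches from about 0.3 to 0.95 m from the base axis. Payload 3.1 kg.
Tool frame: the origin (TCP) lies midway between the tips of the shut fingers; the grasp point (between the pads) lies 19 mm behind it; z points along the fingers, y is the direction in which the jaws open and shut (so a half turn about z gives the same grasp; the last joint's range is limited). The gripper opens to 85 mm and grips with 20 to 120 N. Pads are 22 mm wide; open, the fingers measure 114 mm over their backs; the gripper's body (76 mm by 85 mm) begins 54 mm behind the grasp point. The pads swing forward as they close: fully open they stand 13 mm farther back than shut.
Start: joints at [-1.247, 0.308, 1.634, -0, 1.2, -0.07], TCP at [0.24, -0.577, 0.231] pointing down, gripper open.
Joint ranges: [-3.06, 3.06], [-0.79, 1.96], [0.05, 2.63], [-1.19, 4.34], [0.05, 2.64], [-2.94, 2.94]. Speed limits (rad/s): [2.79, 2.79, 3.14, 3.14, 3.14, 3.14].

### API

Orientations are given as a unit quaternion [x, y, z, w].
In Python, from station import robot gives the robot as it stands.
- The arm moves only by the tool servo_tool, never from a script. Its argument "commands" is one flat list of numbers, 7 for each row, row after row: the opening, from 0 (shut) to 1 (fully open), then the shift along the tool's x, y, z in m, then the turn, a rotation vector about the tool's x, y, z in rad. A call has 1 to 5 rows; each row is the pose to reach, as a shift and turn from the pose commanded when the call began, along the tool's axes at that moment; what a row does not reach only later rows make up. A row lasts 1/12 s, in which the tool goes at most 41.7 mm and 7.16 degrees, less where a joint would pass 70% of its speed; a pose out of reach is approached as far as the arm can. A call with a gripper value outside its range is refused whole. The fingers move at their own pace and stop on an object; the grip force is fixed at half the most. Time passes only in rows, so rows that repeat a pose let the fingers close. It gives the time, the measured TCP pose, the force and the opening at its end, in the units of the state.
- robot.observe(): the state, without advancing time (a new reading comes with each control period).
- robot.read_camera(name): name is "side" or "top"; returns a dict with "image" (480x640x3 uint8, red, green, blue), "camera_matrix" (3x3 intrinsics, pixels), "R" (3x3) and "t" (3): a world point X has camera coordinates R X + t. Camera axes: x right, y down, z forward; pixel columns grow to the right and rows downward; lengths in m; the calibration is good to about 2 mm. A picture is of the moment at which its call begins. There is no depth.
- robot.finish_job(): hands the job in, once; it reports no verdict.
The state is a dict: "t": time; "joint_pos": joint angles; "joint_vel": joint speeds; "joint_efforts": joint torques, N m; "ee_pos": TCP position; "eef_rot": TCP orientation; "ft_force": force on the tool from outside, world axes, zero at the start; "ft_torque": the same for the moment, N m; "opening": finger opening in m.
Only numpy, scipy, OpenCV 4.12 (cv2) and the standard library are available. Lean on these libraries where they do the work, as an engineer would, in place of code of your own. Each camera call takes 0.05 s, during which the arm holds its last target.

### The job

Squeeze the orange angle gauge's spring clip open, let it close on the top edge of the aluminium rail between the two blue bands, pushed fully down and with the dial still facing away from the robot, and let go of it. Then press the red pad at the rail's free end down so that the rail rocks on its stud, until the gauge's red pointer has settled on the green mark, and finish holding it there: the program ends with the fingers still pressing the rail down, touching only the rail and not the gauge. Leave the meter, the screwdriver and the blue bin where they are.

Things in the scene. Friction and masses are not known exactly. Their poses are not given: they have to be found in the camera images.
- gauge: Angle gauge, 0.22 kg, loose, upright. Origin: underside, mid width, at the fixed jaw's inner face; z up, x the way the dial faces (+-0.35 rad at the start). Orange spine x 0..10, y +-16, z 0..150 mm: fixed jaw below, fixed handle above z 100. Foot x 0..30, y +-25, 6 mm thick. Black dial 90 mm across, x 10..26, centre z 52. On its -x side hangs the sprung jaw lever, topped by a rubber roller.
- gauge_grip (a point): Squeeze point, gauge (-12, 0, 130) mm: midway between the outer sides of the squeeze roller (12 mm diameter, 36 mm long along y, outermost at x -34) and the fixed handle (x +10). Grip here from above with the fingers closing along gauge x: 44 mm wide at rest, 30.5 mm when squeezed to the stop. The dial's top is 33 mm lower.
- gauge_seat (a point): Throat of the clip, gauge (-4, 0, 30) mm: its ceiling (x -10..0), which sits on the rail's top edge when the gauge is pushed fully down; the jaws reach 30 mm below it. Squeezed to the stop, the gap between the jaws is gauge x -19.5..0 mm.
- jaw (a joint): Sprung jaw angle, rad: 0 shut, 0.27 fully open (stop), about 0.11 when closed on the 8 mm rail. Spring: squeezing the roller takes about 5 N to start and 10 N to the stop; it shuts by itself.
- pointer (a joint): Angle of the red hanging pointer in the gauge, rad: 0 when it points to the bottom of the dial (gauge upright), positive towards gauge +y, which is where it goes as the rail's pad is pressed down. Swings freely, settles in under a second.
- pointer_tip (a point): Tip of the red pointer, 36 mm from the dial's centre, on the dial's front. Axes as the pointer: z from tip to dial centre.
- bezel (a joint): Angle of the green mark on the dial's rim in the gauge, rad, same zero and sense as the pointer: 0.13 to 0.36, locked, differs from start to start.
- mark (a point): Middle of the green mark's inner end, 36 mm from the dial's centre (mark 7 mm wide). Axes as the ring carrying it: z from the mark to the dial centre.
- stand: Fixed grey base plate 80 x 300 x 14 mm with a wooden stud block and steel fork (28 mm wide in x) that carry the rail's pivot, 130 mm above the bench, and a wooden rest under the counterweight. Origin on the bench below the pivot, z up, y along the rail to its free end, x away from the robot; turned up to 0.25 rad.
- rail: Aluminium bar on edge, 8 mm thick (x), 40 high, y -160..+235 mm from the pivot. Origin on the pivot at mid height, axes as the stand's at rest. Level at rest, top edge 150 mm above the bench. Rocks only about x: the pad end goes down, at most 0.46 rad; the counterweight (52 mm diameter, y -130) lifts it back. About 3.5 N at the pad, 2.5 N with the gauge on; over 10 N down on the clip place tips it too.
- rail_clip (a point): Middle of the clip place on the rail's top edge, 65 mm from the pivot; blue bands at 45 mm either way along the rail (y). Axes as the rail.
- rail_pad (a point): Centre of the top of the red press pad (40 x 36 mm, 5 mm thick), 215 mm from the pivot, 155 mm above the bench at rest.
- meter: Yellow hand multimeter, 78 x 160 x 47 mm, loose, lying flat; leave alone. Origin under its centre.
- screwdriver: Blue-handled screwdriver, loose, lying beyond the gauge's start; leave alone. Origin under its middle.
- bin: Small blue bin 90 x 120 x 45 mm, loose; leave alone. Origin under its centre.

How it is judged:
On the way:
1. the gauge is clipped fully down on the rail between the bands, dial away from the robot, and let go of (x of gauge_seat in the frame of rail_clip between -0.005 and 0.005 m and y of gauge_seat in the frame of rail_clip between -0.027 and 0.027 m and z of gauge_seat in the frame of rail_clip between -0.003 and 0.005 m and value of joint jaw between 0.06 and 0.17 rad and angle between the x axis of gauge and the x axis of rail_clip, either way round below 0.2 rad and x of pointer_tip in the frame of rail_clip above 0.01 m and contact force between gauge and rail above 1 N and contact force between the fingers and gauge below 0.1 N), for 0.3 s.
At the end, for the whole second after the job is handed in: Gauge clipped fully down (5 mm) on the rail within 27 mm of the clip place's middle, dial away from the robot, fingers off it; pointer at rest within 0.085 rad (5 degrees) of the middle of the green mark; fingers still holding the rail down (over 0.4 N) (all of step 1 and angle between the z axis of pointer_tip and the z axis of mark, either way round below 0.085 rad and velocity of joint pointer between -0.15 and 0.15 rad/s and z of rail_pad in the frame of stand below 0.15 m and linear speed of gauge below 0.02 m/s and contact force between the fingers and rail above 0.4 N); the arm keeps its last pose, push and grip.
It fails at once if the meter, screwdriver or bin is shifted by more than 20 mm (distance of any of meter, screwdriver, bin from where it was at the start of the episode above 0.02 m).
It fails at once if the gauge is dropped or knocked over (angle between gauge's own z axis and vertical above 0.8 rad).
It also fails if it takes over 51 s, if anything falls off the work surface, if the arm or the gripper's body presses on something with over 40 N, if the wrist force passes 120 N, or if a joint passes its speed limit or range.

## Working session

There is one attempt and no reset: what is moved stays moved. The work goes in short steps, Python scripts to look and compute and a tool call to move; the robot and the scene stay as the last step left them, time stands still between calls to the robot, and variables do not carry over. Pictures are saved under pics/ and viewed, and the job is handed in when it is done.

Besides the shell and the picture viewer there is one more tool, called after "Request:" as name(argument=value, ...) on one line, values as JSON. servo_tool: Moves the arm, as the interface text tells. Its arguments: {"type":"object","properties":{"commands":{"type":"array"}},"required":["commands"]}

```bash
ls; mkdir -p pics; python3 - <<'E'
from station import robot
import cv2,numpy as np
s=robot.observe()
for k,v in s.items(): print(k,np.round(v,4))
for n in ("side","top"):
    c=robot.read_camera(n); cv2.imwrite(f"pics/{n}0.png",c["image"][:,:,::-1]); print(n,c["camera_matrix"],c["R"],c["t"], -np.array(c["R"]).T@np.array(c["t"]))
E
```

```text
pics
t 0.0
joint_pos [-1.2467  0.309   1.6352 -0.      1.1997 -0.0697]
joint_vel [-0.0003 -0.0006  0.001  -0.0017  0.0005  0.0001]
joint_efforts [-2.00000e-04 -4.15253e+01 -2.76663e+01  0.00000e+00  1.03000e-02
  0.00000e+00]
ee_pos [ 0.2395 -0.5764  0.23  ]
eef_rot [ 9.807e-01  1.957e-01 -2.000e-04 -1.200e-03]
ft_force [ 0.0499 -0.0719 -0.022 ]
ft_torque [ 0.0302 -0.009  -0.0387]
opening 0.0852
side [[611.88610153   0.         325.00635855]
 [  0.         611.88610153 238.42392258]
 [  0.           0.           1.        ]] [[-0.78588978 -0.61832894  0.00682421]
 [-0.4029612   0.50372632 -0.76412176]
 [ 0.46904107 -0.60326538 -0.64503594]] [0.43774105 0.36694511 1.1043512 ] [-0.02610521  0.7520449   0.98974972]
top [[468.52491847   0.         317.27906831]
 [  0.         468.52491847 236.19392414]
 [  0.           0.           1.        ]] [[ 0.02087253 -0.99920123 -0.03407699]
 [-0.99323345 -0.01682898 -0.11490908]
 [ 0.11424381  0.03624485 -0.99279135]] [-0.04453815  0.64638741  0.95893596] [ 0.53339073 -0.06838102  1.02478138]
```

View pics/side0.png

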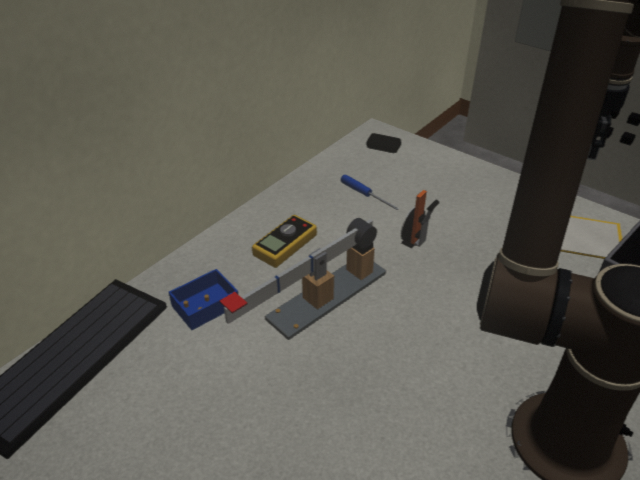

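View pics/top0.png

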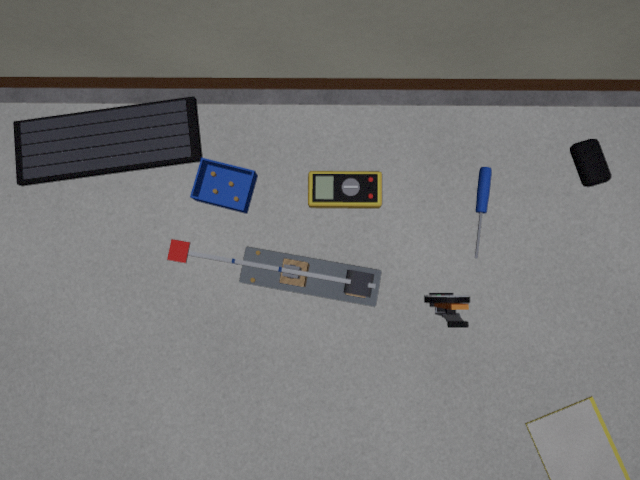

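```bash
python3 - <<'E'
import cv2
t=cv2.imread('pics/top0.png');s=cv2.imread('pics/side0.png')
a=cv2.resize(t[270:350,400:500],None,fx=6,fy=6,interpolation=cv2.INTER_CUBIC)
cv2.imwrite('pics/top0g.png',a)
a=cv2.resize(s[175:260,380:460],None,fx=7,fy=7,interpolation=cv2.INTER_CUBIC)
cv2.imwrite('pics/side0g.png',a)
a=cv2.resize(t[225:315,155:395],None,fx=3.3,fy=3.3,interpolation=cv2.INTER_CUBIC)
cv2.imwrite('pics/top0r.png',a)
E
```

```text
(no output)
```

View pics/top0g.png

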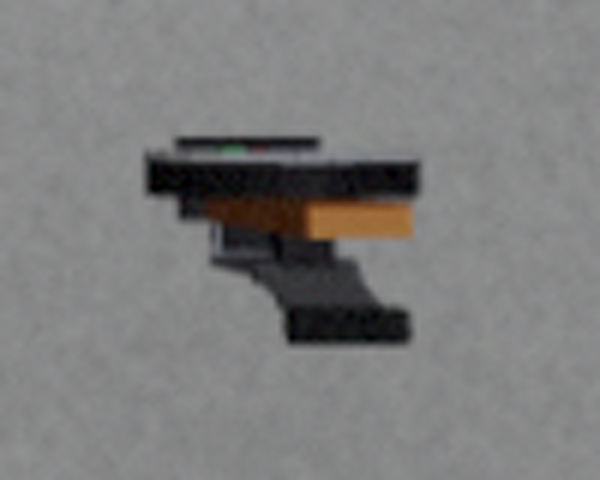

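View pics/side0g.png

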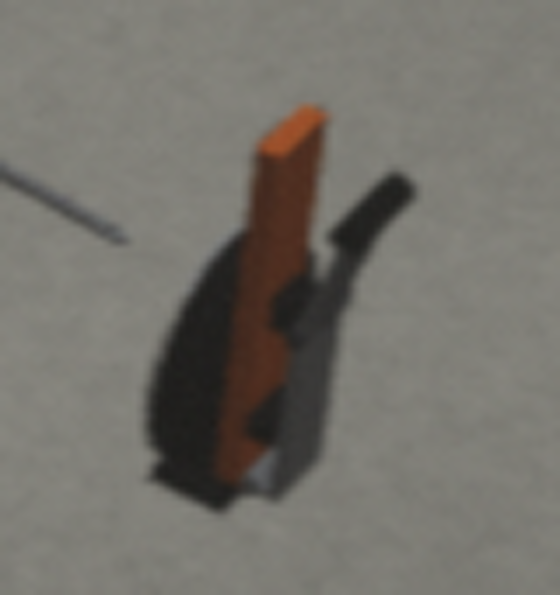

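View pics/top0r.png

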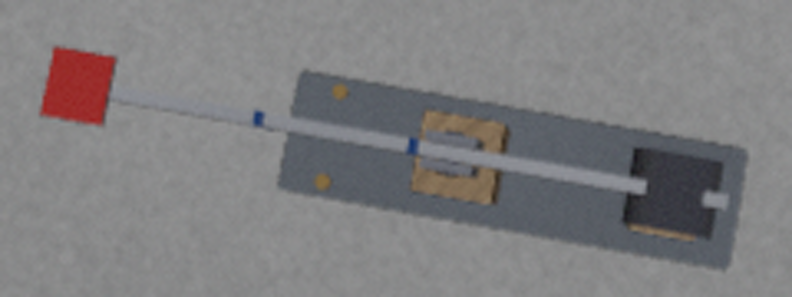

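```bash
cat > h.py <<'E'
import numpy as np
K={'side':np.array([[611.88610153,0,325.00635855],[0,611.88610153,238.42392258],[0,0,1]]),'top':np.array([[468.52491847,0,317.27906831],[0,468.52491847,236.19392414],[0,0,1]])}
R={'side':np.array([[-0.78588978,-0.61832894,0.00682421],[-0.4029612,0.50372632,-0.76412176],[0.46904107,-0.60326538,-0.64503594]]),'top':np.array([[0.02087253,-0.99920123,-0.03407699],[-0.99323345,-0.01682898,-0.11490908],[0.11424381,0.03624485,-0.99279135]])}
t={'side':np.array([0.43774105,0.36694511,1.1043512]),'top':np.array([-0.04453815,0.64638741,0.95893596])}
def ray(c,u,v):
    return -R[c].T@t[c], R[c].T@np.linalg.solve(K[c],[u,v,1.])
def onz(c,u,v,z):
    o,d=ray(c,u,v); return o+d*(z-o[2])/d[2]
def onplane(c,u,v,p,n):
    o,d=ray(c,u,v); return o+d*(np.dot(p-o,n)/np.dot(d,n))
def tri(u1,v1,u2,v2):
    o1,d1=ray('side',u1,v1);o2,d2=ray('top',u2,v2)
    A=np.array([d1,-d2]).T; s=np.linalg.lstsq(A,o2-o1,rcond=None)[0]
    a=o1+d1*s[0];b=o2+d2*s[1]; return (a+b)/2,np.linalg.norm(a-b)
def proj(c,X):
    q=K[c]@(R[c]@np.asarray(X)+t[c]); return q[:2]/q[2]
E
python3 - <<'E'
from h import *
import cv2
T=cv2.imread('pics/top0.png');S=cv2.imread('pics/side0.png')
def show(n,p): print(n,np.round(p,4))
def mask(img,lo,hi,box,n):
    h=cv2.cvtColor(img,cv2.COLOR_BGR2HSV); m=cv2.inRange(h,lo,hi); z=np.zeros_like(m); x0,y0,x1,y1=box; z[y0:y1,x0:x1]=m[y0:y1,x0:x1]
    k,l,st,ce=cv2.connectedComponentsWithStats(z)
    for i in range(1,k):
        if st[i,4]>3: print(n,st[i],np.round(ce[i],1))
    return z
m=mask(T,(100,100,40),(130,255,255),(215,245,300,285),'bandsT')
r=mask(T,(0,150,60),(8,255,255),(150,230,200,275),'padT')
o=mask(T,(5,120,120),(20,255,255),(440,295,475,320),'orangetopT')
print(cv2.minAreaRect(np.argwhere(o)[:,::-1].astype(np.float32)))
print(cv2.minAreaRect(np.argwhere(r)[:,::-1].astype(np.float32)))
m=mask(S,(100,100,20),(130,255,255),(265,240,325,300),'bandsS')
r=mask(S,(0,150,60),(8,255,255),(210,280,260,325),'padS')
o=mask(S,(5,120,120),(20,255,255),(410,180,430,215),'orangeS')
E
```

```text
bandsT [232 259   3   4  10] [232.8 260.3]
bandsT [279 267   2   5  10] [279.5 269. ]
padT [168 240  22  22 362] [178.  250.6]
orangetopT [451 304  17   6  87] [458.9 306.1]
((459.0, 306.5), (5.0, 16.0), 90.0)
((178.0682830810547, 250.51461791992188), (18.229032516479492, 20.394168853759766), 12.094758033752441)
bandsS [276 276   2   3   4] [276.5 277. ]
padS [221 293  26  19 277] [233.3 302. ]
orangeS [417 190   9   7  30] [421.  193.3]
```

```bash
python3 - <<'E'
from h import *
np.set_printoptions(precision=4,suppress=True)
b1=onz('top',279.6,268.9,.150); b2=onz('top',232.9,260.4,.150)
print('bands',b1,b2,np.linalg.norm(b1-b2), (b1+b2)/2)
pad=onz('top',178.0,250.6,.155); print('pad',pad, onz('side',233.3,302.,.155),np.linalg.norm(pad-(b1+b2)/2))
u=b2-b1; print('yaw', np.arctan2(-u[0],u[1]))
u=pad-b1; print('yaw', np.arctan2(-u[0],u[1]))
print('rail end', onz('top',375.5,285.8,.150))
# gauge
for p in [(451.2,304),(468.7,304),(468.7,309.7),(451.2,309.7),(459.5,306.6)]: print('otop',onz('top',*p,.150))
for p in [(417.6,197.3),(419.6,196.8),(425.6,190.4),(421.,193.5)]: print('otopS',onz('side',*p,.150))
# dial front face top edges ; roller
print('roller', onz('top',448,322,.135),onz('top',468.3,322,.135),onz('top',448,327,.13),onz('top',468.3,327,.13))
print('foot front', onz('top',429,293.2,.006),onz('top',453.5,293.2,.006))
print('dial back top', onz('top',424.5,302.5,.052),onz('top',470,302.2,.052))
E
```

```text
bands [0.5713 0.0328 0.15  ] [0.5855 0.1214 0.15  ] 0.08974145306339056 [0.5784 0.0771 0.15  ]
pad [0.6017 0.2251 0.155 ] [0.601  0.2247 0.155 ] 0.14992355931313736
yaw -0.15953562474176441
yaw -0.15708397797285642
rail end [ 0.5435 -0.1461  0.15  ]
otop [ 0.5132 -0.2845  0.15  ]
otop [ 0.5139 -0.3162  0.15  ]
otop [ 0.5036 -0.3161  0.15  ]
otop [ 0.5029 -0.2844  0.15  ]
otop [ 0.5088 -0.2995  0.15  ]
otopS [ 0.5084 -0.2833  0.15  ]
otopS [ 0.5058 -0.2879  0.15  ]
otopS [ 0.5081 -0.3185  0.15  ]
otopS [ 0.5101 -0.3011  0.15  ]
roller [ 0.4796 -0.2819  0.135 ] [ 0.4805 -0.3192  0.135 ] [ 0.4701 -0.283   0.13  ] [ 0.471  -0.3205  0.13  ]
foot front [ 0.5318 -0.2732  0.006 ] [ 0.5329 -0.3252  0.006 ]
dial back top [ 0.5128 -0.2547  0.052 ] [ 0.5154 -0.3467  0.052 ]
```

Request:
servo_tool(commands=[1,0.034,-0.016,0,0,0,-0.12,1,0.068,-0.032,0,0,0,-0.24,1,0.102,-0.048,0,0,0,-0.36,1,0.136,-0.064,0,0,0,-0.48,1,0.17,-0.08,0,0,0,-0.6])

```text
t: 0.52
ee_pos: [0.3666, -0.4364, 0.2307]
eef_rot: [0.878, 0.479, -0.0, -0.001]
ft_force: [0.4, -0.5, 0.1]
opening: 0.0851
```

```bash
cat > d.py <<'E'
# usage: d.py x y z yaw(of tool y axis in world)  -> shift and turn in tool axes
import sys,numpy as np
from station import robot
from scipy.spatial.transform import Rotation as Ro
np.set_printoptions(precision=4,suppress=True)
s=robot.observe(); r=Ro.from_quat(s['eef_rot'])
print('t',s['t'],'q',np.array(s['joint_pos']),'ee',np.array(s['ee_pos']),'F',np.array(s['ft_force']),'op',s['opening'])
M=r.as_matrix(); print('tool y yaw',np.arctan2(M[1,1],M[0,1]),'zaxis',M[:,2])
if len(sys.argv)>4:
    x,y,z,w=map(float,sys.argv[1:5])
    Y=np.array([np.cos(w),np.sin(w),0]);Z=np.array([0,0,-1.]);X=np.cross(Y,Z)
    G=Ro.from_matrix(np.array([X,Y,Z]).T)
    print('shift',r.inv().apply(np.array([x,y,z])-s['ee_pos']),'turn',(r.inv()*G).as_rotvec())
E
python3 d.py 0.4915 -0.3005 0.22 0.02
```

```text
t 0.5167 q [-0.9486  0.2042  1.7656  0.0001  1.1728 -0.3768] ee [ 0.3666 -0.4364  0.2307] F [ 0.4108 -0.4737  0.061 ] op 0.0851281638419654
tool y yaw -0.5717835083488153 zaxis [-0.0005  0.0009 -1.    ]
shift [0.1819 0.0315 0.0108] turn [-0.0007 -0.0007 -0.5918]
```

Request:
servo_tool(commands=[1,0.036,0.006,0.002,0,0,-0.12,1,0.073,0.013,0.004,0,0,-0.24,1,0.109,0.019,0.006,0,0,-0.36,1,0.146,0.025,0.008,0,0,-0.48,1,0.182,0.0315,0.011,0,0,-0.592])

```text
t: 0.93
ee_pos: [0.4925, -0.3009, 0.22]
eef_rot: [0.7, 0.714, -0.0, -0.0]
ft_force: [-0.2, 0.2, 0.1]
opening: 0.0852
```

Request:
servo_tool(commands=[1,0,0,0.025,0,0,0,1,0,0,0.05,0,0,0,1,0,0,0.075,0,0,0,1,0,0,0.09,0,0,0])

```text
t: 1.27
ee_pos: [0.4902, -0.3008, 0.127]
eef_rot: [0.701, 0.713, -0.0, -0.002]
ft_force: [-1.1, 0.2, -0.2]
opening: 0.0852
```

```bash
python3 d.py 0.4915 -0.3005 0.108 0.02; python3 - <<'E'
from station import robot
import cv2
for n,b in (("side",(175,260,380,480)),("top",(270,350,400,500))):
    c=robot.read_camera(n)["image"][:,:,::-1]; cv2.imwrite(f"pics/{n}1.png",c)
    cv2.imwrite(f"pics/{n}1g.png",cv2.resize(c[b[0]-60:b[1]+20,b[2]-30:b[3]],None,fx=4,fy=4,interpolation=cv2.INTER_CUBIC))
E
```

```text
t 1.2667 q [-0.6261  0.3368  1.8279 -0.0001  0.9818 -0.6422] ee [ 0.4902 -0.3008  0.127 ] F [-1.1182  0.1805 -0.2439] op 0.0851604585488524
tool y yaw 0.016218573209742165 zaxis [-0.004   0.0028 -1.    ]
shift [0.0003 0.0013 0.019 ] turn [-0.0039 -0.0029 -0.0038]
```

View pics/side1g.png

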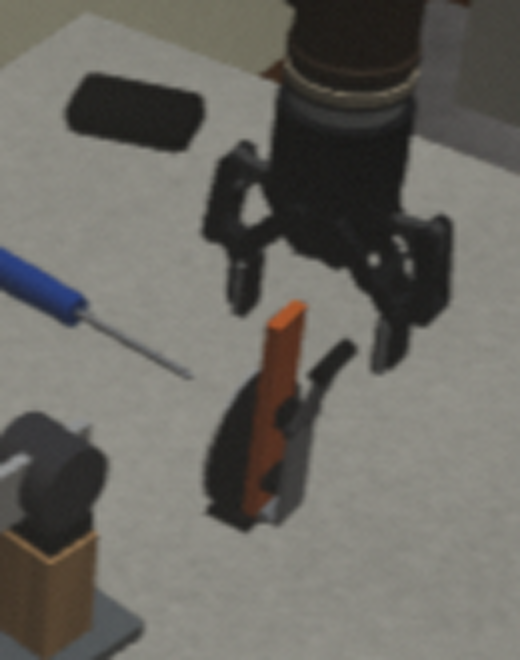

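View pics/top1g.png

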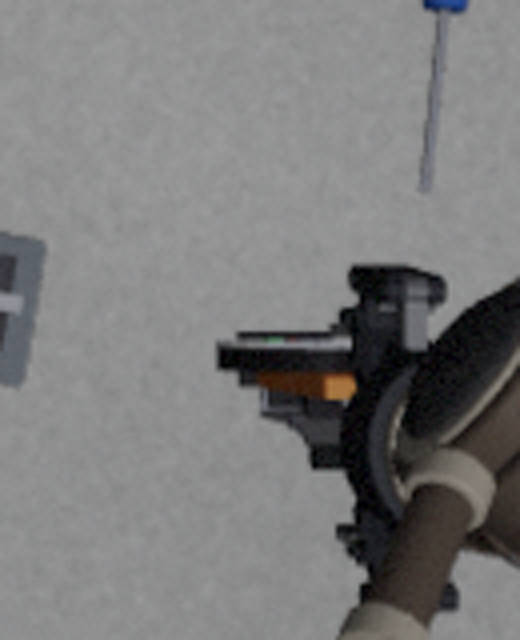

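```bash
python3 - <<'E'
from h import *
print(onz('side',410,192.5,.14),onz('side',446,207.5,.14), proj('side',[.4915,-.3005,.14]))
E
```

```text
[ 0.5388915  -0.30078247  0.14      ] [ 0.44296688 -0.30263535  0.14      ] [427.24311478 200.03478941]
```

Request:
servo_tool(commands=[1,0,0.001,0.01,0,0,0,1,0,0.001,0.019,-0.004,-0.003,0,0.56,0,0.001,0.019,-0.004,-0.003,0,0.56,0,0.001,0.019,-0.004,-0.003,0,0.56,0,0.001,0.019,-0.004,-0.003,0])

```text
t: 1.78
ee_pos: [0.4932, -0.3031, 0.112]
eef_rot: [0.702, 0.712, 0.0, 0.003]
ft_force: [0.7, 0.4, 0.3]
opening: 0.0515
```

```bash
python3 d.py 0.4915 -0.3005 0.108 0.02
```

```text
t 1.7833 q [-0.6264  0.3576  1.8351  0.      0.9425 -0.6412] ee [ 0.4932 -0.3031  0.112 ] F [0.6936 0.4079 0.3225] op 0.051540234935809594
tool y yaw 0.014819970535561217 zaxis [ 0.0052 -0.0037 -1.    ]
shift [ 0.0027 -0.0017  0.004 ] turn [ 0.0051  0.0038 -0.0052]
```

Request:
servo_tool(commands=[0.51,0.002,-0.001,0.002,0.004,0.003,0,0.47,0.002,0.0005,0.002,0.004,0.003,0,0.43,0.002,0.002,0.002,0.004,0.003,0,0.39,0.002,0.004,0.002,0.004,0.003,0,0.35,0.002,0.006,0.002,0.004,0.003,0])

```text
t: 2.2
ee_pos: [0.4993, -0.3018, 0.1117]
eef_rot: [0.702, 0.713, -0.001, 0.001]
ft_force: [-5.3, 0.7, 9.8]
opening: 0.03
```

Request:
servo_tool(commands=[0.3,0,0,0,0,0,0,0.25,0,0,0,0,0,0,0.25,0,0,0,0,0,0])

```text
t: 2.45
ee_pos: [0.4993, -0.3018, 0.1118]
eef_rot: [0.702, 0.713, -0.001, 0.001]
ft_force: [-3.3, -0.2, 8.9]
opening: 0.0279
```

```bash
cat > pic.py <<'E'
import sys,cv2
from station import robot
k=sys.argv[1]
for a in sys.argv[2:]:
    n,u0,v0,u1,v1,f=a.split(','); u0,v0,u1,v1=map(int,(u0,v0,u1,v1))
    c=robot.read_camera(n)["image"][:,:,::-1]; cv2.imwrite(f"pics/{n}{k}.png",c)
    cv2.imwrite(f"pics/{n}{k}g.png",cv2.resize(c[v0:v1,u0:u1],None,fx=float(f),fy=float(f),interpolation=cv2.INTER_CUBIC))
E
python3 d.py; python3 pic.py 2 side,350,140,480,270,4.5 top,400,250,530,370,4.5
```

```text
t 2.45 q [-0.6176  0.368   1.8209 -0.0018  0.9508 -0.6322] ee [ 0.4993 -0.3018  0.1118] F [-3.3032 -0.1575  8.8988] op 0.027938910897587863
tool y yaw 0.01566614499264576 zaxis [ 0.0008 -0.0023 -1.    ]
```

View pics/side2g.png

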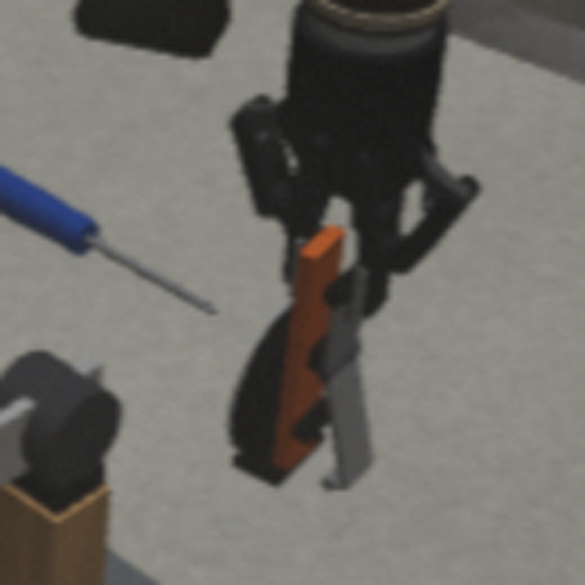

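View pics/top2g.png

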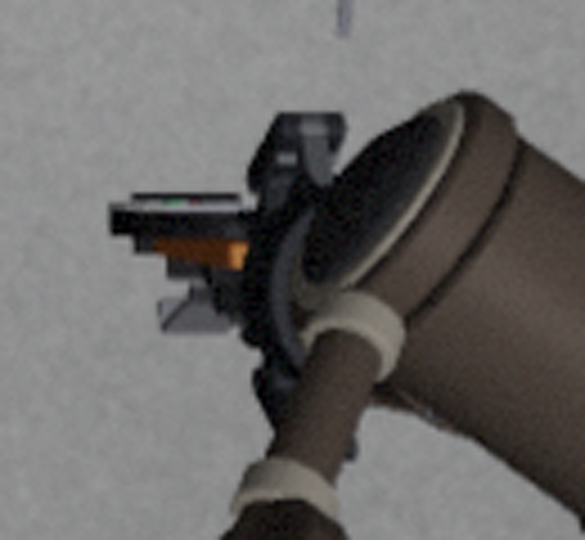

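Request:
servo_tool(commands=[0.25,0,0,-0.01,0,0,0,0.25,0,0,-0.035,0,0,0,0.25,0,0,-0.065,0,0,0,0.25,0,0,-0.095,0,0,0,0.25,0,0,-0.12,0,0,0])

```text
t: 2.97
ee_pos: [0.4989, -0.3004, 0.2312]
eef_rot: [0.702, 0.712, 0.0, 0.0]
ft_force: [-0.9, -0.5, -2.2]
opening: 0.0278
```

Request:
servo_tool(commands=[0.25,0.016,-0.003,-0.015,0,0,-0.1,0.25,0.032,-0.006,-0.03,0,0,-0.2,0.25,0.05,-0.01,-0.045,0,0,-0.32,0.25,0.07,-0.014,-0.06,0,0,-0.44,0.25,0.09,-0.018,-0.075,0,0,-0.56])

```text
t: 3.38
ee_pos: [0.4787, -0.2097, 0.3047]
eef_rot: [0.475, 0.88, 0.0, -0.0]
ft_force: [-0.3, -0.7, -2.0]
opening: 0.0281
```

```bash
python3 d.py 0.45 -0.05 0.35 1.7; python3 pic.py 3 side,320,100,480,270,3.5
```

```text
t 3.3833 q [-0.4966  0.0471  1.7897  0.0006  1.3056 -1.0771] ee [ 0.4787 -0.2097  0.3047] F [-0.291  -0.6772 -2.0026] op 0.028111542628506292
tool y yaw 0.5803569065992729 zaxis [-0.0004  0.0009 -1.    ]
shift [ 0.1493  0.0636 -0.0451] turn [ 0.0007 -0.0008 -1.1196]
```

View pics/side3g.png

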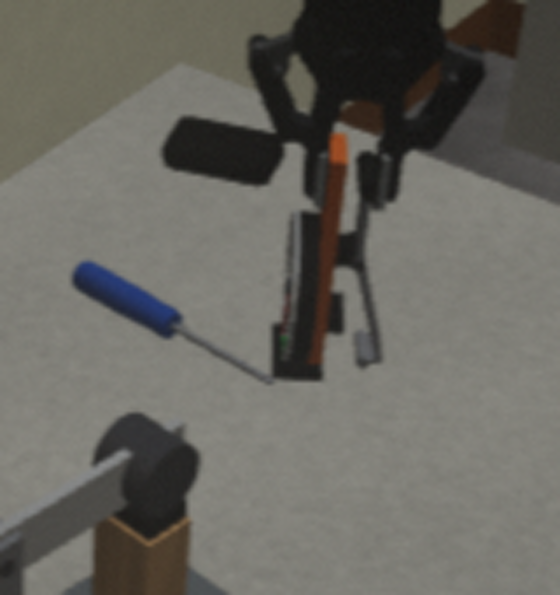

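Request:
servo_tool(commands=[0.25,0.016,0.007,-0.01,0,0,-0.12,0.25,0.032,0.014,-0.02,0,0,-0.24,0.25,0.05,0.021,-0.03,0,0,-0.36,0.25,0.07,0.028,-0.04,0,0,-0.48,0.25,0.09,0.036,-0.045,0,0,-0.6])

```text
t: 3.85
ee_pos: [0.4606, -0.115, 0.3505]
eef_rot: [0.194, 0.981, 0.0, 0.001]
ft_force: [0.9, 0.6, -1.2]
opening: 0.0279
```

```bash
python3 d.py 0.45 -0.05 0.35 1.7
```

```text
t 3.85 q [-0.3367 -0.0833  1.8274  0.0004  1.3959 -1.5166] ee [ 0.4606 -0.115   0.3505] F [ 0.9251  0.6393 -1.248 ] op 0.027910622309905823
tool y yaw 1.1798430803657474 zaxis [ 0.0016 -0.0001 -1.    ]
shift [0.0345 0.056  0.0004] turn [ 0.0001  0.0016 -0.5202]
```

Request:
servo_tool(commands=[0.25,0.008,0.012,0,0,0,-0.11,0.25,0.016,0.024,0,0,0,-0.22,0.25,0.024,0.036,0,0,0,-0.33,0.25,0.03,0.048,0,0,0,-0.44,0.25,0.034,0.056,0,0,0,-0.52])

```text
t: 4.27
ee_pos: [0.4502, -0.0496, 0.3491]
eef_rot: [-0.065, 0.998, 0.001, -0.0]
ft_force: [-0.3, 0.9, -1.7]
opening: 0.0279
```

Request:
servo_tool(commands=[0.25,0,0,0,0,0,0,0.25,0,0,0,0,0,0,0.25,0,0,0,0,0,0,0.25,0,0,0,0,0,0,0.25,0,0,0,0,0,0])

```text
t: 4.68
ee_pos: [0.4509, -0.0516, 0.3492]
eef_rot: [-0.061, 0.998, -0.0, -0.0]
ft_force: [-0.5, 0.2, -2.5]
opening: 0.0279
```

Request:
servo_tool(commands=[0.25,0,0,0,0,0,0,0.25,0,0,0,0,0,0,0.25,0,0,0,0,0,0,0.25,0,0,0,0,0,0,0.25,0,0,0,0,0,0])

```text
t: 5.1
ee_pos: [0.4509, -0.0511, 0.3493]
eef_rot: [-0.062, 0.998, 0.0, -0.0]
ft_force: [0.6, 0.4, -0.3]
opening: 0.028
```

```bash
python3 d.py ; python3 - <<'E'
from h import *
print(proj('side',[.45,-.05,.29]))
E
python3 pic.py 4 side,290,80,430,250,3.5; python3 pic.py 5 side,290,80,430,220,5
```

```text
t 5.1 q [-0.2089 -0.1266  1.8688  0.      1.3994 -1.9036] ee [ 0.4509 -0.0511  0.3493] F [ 0.5865  0.4098 -0.3191] op 0.02797493155917405
tool y yaw 1.694730804456228 zaxis [-0.  0. -1.]
[386.7938312  206.11682923]
```

View pics/side4g.png

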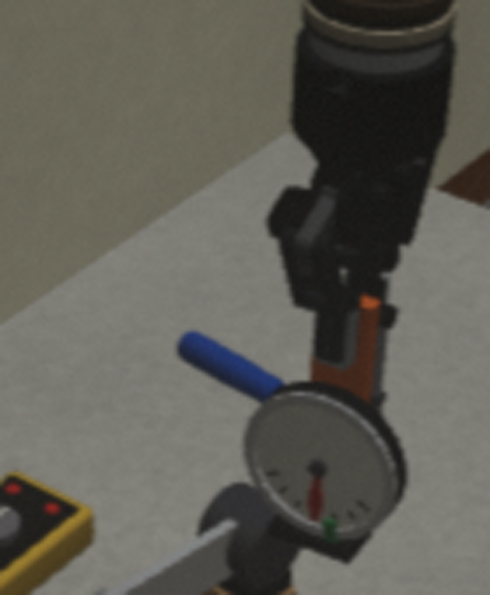

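```bash
python3 - <<'E'
from h import *
import cv2
np.set_printoptions(precision=4,suppress=True)
for k in (4,5):
    S=cv2.imread(f'pics/side{k}.png').astype(float)[195:240,360:412]
    B,G,Rr=S[...,0],S[...,1],S[...,2]
    def cen(w):
        w=np.clip(w,0,None); yy,xx=np.mgrid[195:240,360:412]; return (w*xx).sum()/w.sum(),(w*yy).sum()/w.sum()
    gm=np.where(G-np.maximum(B,Rr)>15,G-np.maximum(B,Rr),0); rm=np.where(Rr-np.maximum(B,G)>15,Rr-np.maximum(B,G),0)
    ys,xs=np.nonzero(rm)
    # exclude orange part: restrict rows >=212
    rm[:14]=0
    # hub: dark spot on dial near (380,214)
    gray=S.mean(2); hb=np.clip(75-gray,0,None); h0=hb.copy(); m=np.zeros_like(hb); m[209-195:218-195,376-360:385-360]=1; hb*=m
    th=1.695; n=np.array([np.cos(th),np.sin(th),0]); yv=np.array([-np.sin(th),np.cos(th),0])
    p0=np.array([.4509,-.0511,.289])+n*.030
    print('rows red',195+ys[rm[ys,xs]>0].min() if 1 else 0, 195+np.nonzero(rm)[0].max())
    P={}
    for nm,c in (('green',cen(gm)),('redcent',cen(rm)),('hub',cen(hb))):
        X=onplane('side',*c,p0,n); P[nm]=X; print(k,nm,np.round(c,2),X,'gy',(X-p0)@yv,'z',X[2]-p0[2])
    def ang(a,b): d=b-a; return np.arctan2(d@yv,-d[2]),np.linalg.norm(d)
    print('green from hub',ang(P['hub'],P['green']),'red',ang(P['hub'],P['redcent']))
    # red pca
    yy,xx=np.nonzero(rm); pts=[(onplane('side',x+360,y+195,p0,n)) for x,y in zip(xx,yy)]
    q=np.array([[ (X-p0)@yv,X[2]-p0[2]] for X in pts]); w=rm[yy,xx]; c=(q*w[:,None]).sum(0)/w.sum(); C=((q-c)*w[:,None]).T@(q-c); e=np.linalg.eigh(C)[1][:,1]; e*=-np.sign(e[1]); print('red pca ang',np.arctan2(e[0],-e[1]))
    print(len(yy),(gm>0).sum())
    # known hub projected 
S=cv2.imread('pics/side4.png'); cv2.imwrite('pics/dial4.png',cv2.resize(S[185:245,350:415],None,fx=9,fy=9,interpolation=cv2.INTER_NEAREST))
E
```

```text
rows red 217 228
4 green [383.9  228.84] [ 0.4357 -0.0228  0.2591] gy 0.0115922758134188 z -0.029861271214112584
4 redcent [379.74 222.12] [ 0.4453 -0.0216  0.2713] gy 0.0019027857805840958 z -0.017682976707290965
4 hub [380.14 213.69] [ 0.4459 -0.0215  0.2911] gy 0.001314666578101472 z 0.0021426540330698463
green from hub (np.float64(0.3107329898875514), np.float64(0.03361369487011389)) red (np.float64(0.02965589284999647), np.float64(0.019834351979569897))
red pca ang -0.0054692116854679
43 9
rows red 217 228
5 green [383.7  229.06] [ 0.436  -0.0227  0.2584] gy 0.011220380690778416 z -0.030550884621279806
5 redcent [379.7  222.18] [ 0.4454 -0.0216  0.2711] gy 0.001833307672918058 z -0.017866698013793758
5 hub [380.12 213.67] [ 0.4459 -0.0215  0.2912] gy 0.001271634939428743 z 0.0021672762934371037
green from hub (np.float64(0.29519030879411406), np.float64(0.034197303923939784)) red (np.float64(0.028028669330771503), np.float64(0.020041846292253907))
red pca ang 0.005809929419152657
42 9
```

View pics/dial4.png

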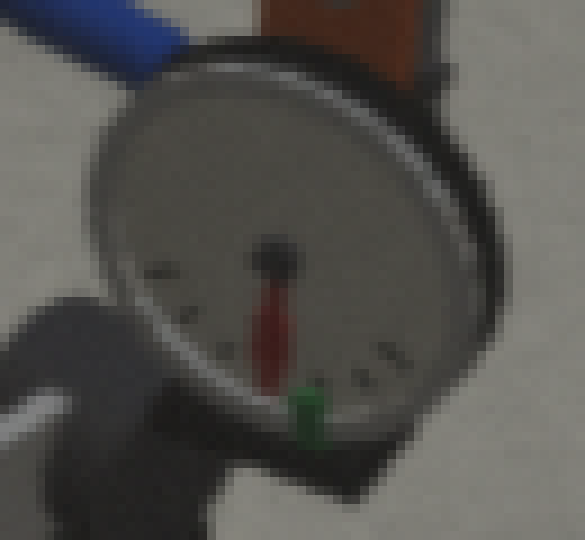

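```bash
python3 - <<'E'
from h import *
import cv2
np.set_printoptions(precision=4,suppress=True)
S=(cv2.imread('pics/side4.png').astype(float)+cv2.imread('pics/side5.png').astype(float))/2
th=1.695; n=np.array([np.cos(th),np.sin(th),0]); yv=np.array([-np.sin(th),np.cos(th),0])
p0=np.array([.4509,-.0511,.289])+n*.030
def pl(u,v):
    X=onplane('side',u,v,p0,n); return np.array([(X-p0)@yv,X[2]-p0[2]])
sub=S[222:238,378:392]; B,G,R_=sub[...,0],sub[...,1],sub[...,2]
gm=G-np.maximum(B,R_); 
for T in (4,8,12,20):
    w=np.where(gm>T,gm,0); yy,xx=np.mgrid[222:238,378:392]; print('green',T,(w*xx).sum()/w.sum(),(w*yy).sum()/w.sum(),(w>0).sum(),pl((w*xx).sum()/w.sum(),(w*yy).sum()/w.sum()))
print(np.round(gm).astype(int))
for a in [(160,270),(190,313),(228,352),(318,380),(363,380),(395,355),(275,258),(270,393)]:
    u,v=350+a[0]/9-.5,185+a[1]/9-.5; print(a,pl(u,v))
# warp rectified dial for viewing
W=np.zeros((400,400,3),np.uint8)
mx=np.zeros((600,600),np.float32);my=mx.copy()
for i in range(600):
    for j in range(600):
        y=(j-300)/600*.11; z=-(i-300)/600*.11
        q=proj('side',p0+yv*y+np.array([0,0,z])); mx[i,j],my[i,j]=q
cv2.imwrite('pics/rect.png',cv2.convertScaleAbs(cv2.remap(S.astype(np.float32),mx,my,cv2.INTER_CUBIC),alpha=1.7))
E
```

```text
green 4 383.89729119638827 230.53950338600453 35 [ 0.0119 -0.0339]
green 8 383.9547169811321 230.44654088050314 27 [ 0.012  -0.0336]
green 12 383.9267515923567 230.18949044585986 19 [ 0.0119 -0.033 ]
green 20 383.8034934497817 228.59825327510916 5 [ 0.0114 -0.0294]
[[-24 -28 -31 -28 -14  -3  -1  -2  -1  -2  -2  -2  -2  -2]
 [-24 -30 -30 -28 -14  -2   0  -1  -2   0  -2  -2  -2  -1]
 [-24 -29 -30 -26 -14  -2  -2  -2  -1  -2  -2  -2  -2  -2]
 [-20 -28 -29 -24 -12  -2   0  -2  -1  -2  -2  -1   0  -3]
 [-12 -27 -28 -20  -7  -2  -1  -2  -2  -2  -2  -1  -2  -2]
 [-13 -26 -24 -12   0   2   4   2   0  -2  -2  -2   0  -2]
 [ -8 -19 -19  -8  10  22  24  14   4  -1  -2  -1  -2  -2]
 [  0  -4  -6   5  16  22  24  22  10   0  -2  -2  -2  -2]
 [ -1  -1   0   6  11  15  18  18  10  -1  -1  -1  -2  -1]
 [  0  -1   0   1   6  12  14  14   8   0  -1  -1  -1  -2]
 [ -2  -2  -1   0   5  12  13  12   6  -1   0  -1  -1  -1]
 [  0   0  -1   0   5  12  13  12   6   0  -2  -1   0  -1]
 [ -2  -1  -1   0   2  10  12  14  10   2   0   0  -1   0]
 [ -1   0   0   0  -1   0   2   3   2   0   0   0   0   0]
 [  0   0   0  -1   0  -1   0  -1   0  -1   0   0  -2  -1]
 [ -2   0   0  -2  -1  -1   0   0   0   0  -1   0   0   0]]
(160, 270) [-0.0251 -0.0105]
(190, 313) [-0.0174 -0.0189]
(228, 352) [-0.008  -0.0254]
(318, 380) [ 0.0131 -0.0241]
(363, 380) [ 0.0232 -0.0198]
(395, 355) [ 0.0298 -0.0103]
(275, 258) [0.001  0.0033]
(270, 393) [ 0.0024 -0.0321]
```

View pics/rect.png

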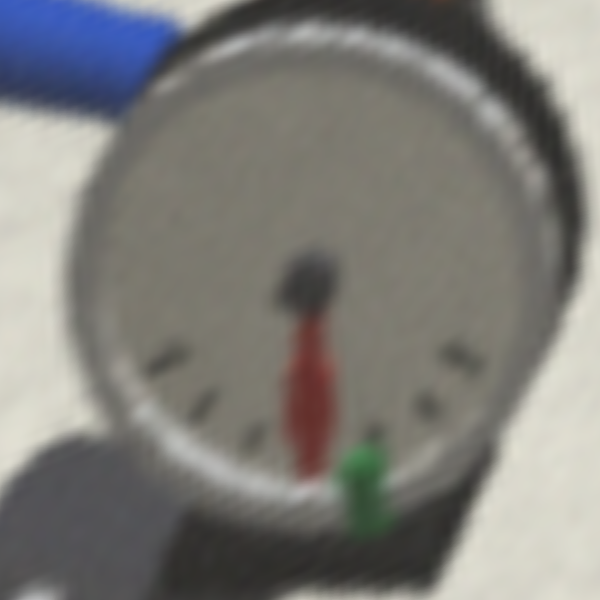

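Request:
servo_tool(commands=[0.25,0,0,-0.02,0,0,-0.11,0.25,0,0,-0.04,0,0,-0.22,0.25,0,0,-0.05,0,0,-0.32,0.25,0,0,-0.05,0,0,-0.43,0.25,0,0,-0.05,0,0,-0.43])

```text
t: 5.62
ee_pos: [0.4514, -0.0511, 0.4005]
eef_rot: [-0.274, 0.962, -0.001, 0.001]
ft_force: [0.2, -0.8, -2.7]
opening: 0.0283
```

Request:
servo_tool(commands=[0.25,0,0,0,0,0,0,0.25,0,0,0,0,0,0,0.25,0,0,0,0,0,0,0.25,0,0,0,0,0,0,0.25,0,0,0,0,0,0])

```text
t: 6.03
ee_pos: [0.4507, -0.051, 0.3989]
eef_rot: [-0.273, 0.962, 0.0, -0.0]
ft_force: [-0.4, -0.2, -2.5]
opening: 0.0284
```

Request:
servo_tool(commands=[0.25,0,0,0,0,0,0,0.25,0,0,0,0,0,0,0.25,0,0,0,0,0,0,0.25,0,0,0,0,0,0,0.25,0,0,0,0,0,0])

```text
t: 6.45
ee_pos: [0.4509, -0.051, 0.3993]
eef_rot: [-0.274, 0.962, -0.0, 0.0]
ft_force: [-0.9, 0.3, -2.0]
opening: 0.028
```

```bash
python3 d.py; python3 pic.py 6 side,310,150,430,250,5; python3 pic.py 7 side,310,150,430,250,5;  python3 - <<'E'
from h import *
import cv2
np.set_printoptions(precision=4,suppress=True)
from station import robot
from scipy.spatial.transform import Rotation as Ro
s=robot.observe(); ee=np.array(s['ee_pos']); M=Ro.from_quat(s['eef_rot']).as_matrix()
S=(cv2.imread('pics/side6.png').astype(float)+cv2.imread('pics/side7.png').astype(float))/2
n=M[:,1]*[1,1,0]; n/=np.linalg.norm(n); yv=np.array([-n[1],n[0],0])
p0=ee-[0,0,.060]+n*.030
cam=ray('side',0,0)[0]; print('view dir in dial n,y,z',(cam-p0)@n,(cam-p0)@yv,(cam-p0)[2])
jj,ii=np.meshgrid(np.arange(600),np.arange(600))
y=(jj-300)/600*.11; z=-(ii-300)/600*.11
X=p0+y[...,None]*yv+z[...,None]*np.array([0,0,1.])
q=(X@R['side'].T+t['side'])@K['side'].T; q=(q[...,:2]/q[...,2:]).astype(np.float32)
W=cv2.remap(S.astype(np.float32),q[...,0],q[...,1],cv2.INTER_CUBIC)
cv2.imwrite('pics/rect2.png',cv2.convertScaleAbs(W,alpha=1.7))
for nm,c,o in (('g',1,(0,2)),('r',2,(0,1))):
    w=W[...,c]-np.maximum(W[...,o[0]],W[...,o[1]]); w[:250]=0
    for T in (6,10,15,20,25):
        v=np.where(w>T,w,0); print(nm,T,(v*jj).sum()/v.sum(),(v*ii).sum()/v.sum(),(v>0).sum())
    m=w>(8 if nm=='g' else 15)
    for i in range(300,560,15):
        if m[i].any(): print(nm,i,np.nonzero(m[i])[0].min(),np.nonzero(m[i])[0].max(),round((w[i]*m[i]*np.arange(600)).sum()/(w[i]*m[i]).sum(),1))
E
```

```text
t 6.45 q [-0.2087 -0.1475  1.7905 -0.      1.4986 -2.3336] ee [ 0.4509 -0.051   0.3993] F [-0.9386  0.2548 -2.0248] op 0.028015613836806477
tool y yaw 2.124889865047107 zaxis [ 0. -0. -1.]
view dir in dial n,y,z 0.9039000189204479 -0.016991477156411666 0.6504045065099503
g 6 361.4700559026087 484.8993190747751 4104
g 10 361.09699996210185 482.5036816391136 3128
g 15 358.4311633886145 469.3393087832809 1427
g 20 357.10319989672655 463.6095981689474 743
g 25 358.062196301145 462.1008285824169 377
g 450 344 378 361.6
g 465 332 381 356.3
g 480 335 380 357.4
g 495 347 381 364.2
g 510 348 385 366.6
g 525 352 388 370.0
r 6 307.90642330875795 401.23911937091214 8436
r 10 308.0010888391648 401.1570972140335 7013
r 15 308.0698049437249 400.7054514479597 5688
r 20 308.0475016080573 399.97471410709585 4504
r 25 308.18201680176367 399.14793848977746 3276
r 330 294 320 307.0
r 345 294 320 307.0
r 360 295 323 308.9
r 375 285 334 309.4
r 390 287 331 308.6
r 405 287 330 308.4
r 420 286 331 308.5
r 435 287 327 307.1
r 450 293 319 306.2
r 465 295 319 307.2
r 480 299 317 307.9
```

View pics/rect2.png

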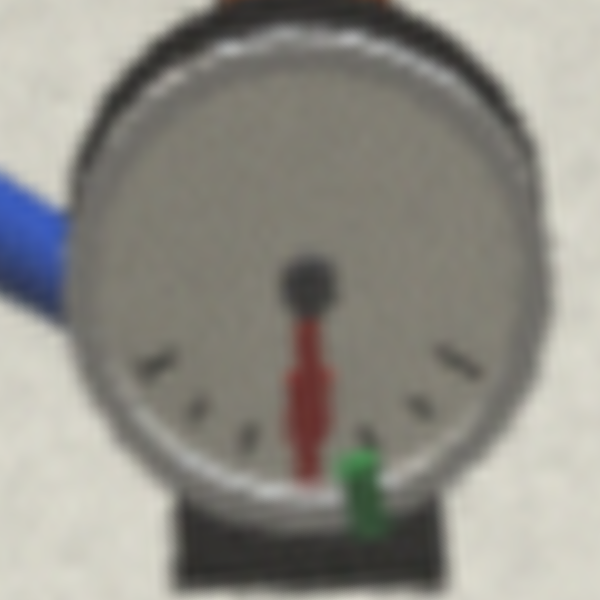

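Request:
servo_tool(commands=[0.25,0,0,0,0,0,0.12,0.25,0,0,0,0,0,0.24,0.25,0,0,0,0,0,0.36,0.25,0,0,0,0,0,0.48,0.25,0,0,0,0,0,0.6])

```text
t: 6.97
ee_pos: [0.4509, -0.051, 0.3993]
eef_rot: [0.026, 1.0, -0.0, 0.0]
ft_force: [0.2, 0.5, -3.2]
opening: 0.0279
```

Request:
servo_tool(commands=[0.25,0,0,0,0,0,0.12,0.25,0,0,0,0,0,0.24,0.25,0,0,0,0,0,0.36,0.25,0,0,0,0,0,0.48,0.25,0,0,0,0,0,0.6])

```text
t: 7.38
ee_pos: [0.4508, -0.051, 0.3993]
eef_rot: [0.32, 0.947, -0.0, -0.0]
ft_force: [-0.4, 0.6, -1.7]
opening: 0.0282
```

```bash
python3 d.py 0.5838 0.0762 0.30 -0.158
```

```text
t 7.3833 q [-0.2087 -0.1476  1.7905 -0.      1.4987 -1.1277] ee [ 0.4508 -0.051   0.3993] F [-0.4249  0.5894 -1.7045] op 0.028227453973987446
tool y yaw 0.9190028491494173 zaxis [-0.0001 -0.     -1.    ]
shift [-0.0285  0.1818  0.0993] turn [-0.0001 -0.      1.077 ]
```

Request:
servo_tool(commands=[0.25,-0.003,0.02,0.01,0,0,0.12,0.25,-0.006,0.04,0.02,0,0,0.24,0.25,-0.009,0.06,0.03,0,0,0.36,0.25,-0.012,0.08,0.04,0,0,0.48,0.25,-0.015,0.1,0.05,0,0,0.6])

```text
t: 7.8
ee_pos: [0.5236, 0.0205, 0.3488]
eef_rot: [0.586, 0.81, -0.0, -0.0]
ft_force: [0.1, -0.7, -1.6]
opening: 0.0279
```

```bash
python3 d.py 0.5838 0.0762 0.31 -0.158
```

```text
t 7.8 q [-0.0439  0.0223  1.7281 -0.      1.3912 -0.3629] ee [0.5236 0.0205 0.3488] F [ 0.1069 -0.7224 -1.5605] op 0.02791315272031376
tool y yaw 0.31891258451089044 zaxis [-0. -0. -1.]
shift [0.034  0.0746 0.0388] turn [-0.      0.      0.4769]
```

Request:
servo_tool(commands=[0.25,0.008,0.018,0.008,0,0,0.12,0.25,0.016,0.036,0.016,0,0,0.24,0.25,0.024,0.054,0.024,0,0,0.36,0.25,0.034,0.0746,0.039,0,0,0.477,0.25,0.034,0.0746,0.039,0,0,0.477])

```text
t: 8.22
ee_pos: [0.5836, 0.0784, 0.3065]
eef_rot: [0.759, 0.651, -0.001, -0.002]
ft_force: [-0.6, -0.0, -3.0]
opening: 0.0281
```

Request:
servo_tool(commands=[0.25,0,0,0,0,0,0,0.25,0,0,0,0,0,0,0.25,0,0,0,0,0,0])

```text
t: 8.47
ee_pos: [0.5828, 0.0753, 0.311]
eef_rot: [0.759, 0.652, 0.0, 0.0]
ft_force: [1.0, -0.9, -2.2]
opening: 0.0279
```

```bash
python3 d.py 0.5838 0.0762 0.31 -0.158;python3 pic.py 8 side,200,130,360,290,4.5 top,150,170,310,300,5
```

```text
t 8.4667 q [ 0.0546  0.1734  1.6375 -0.0004  1.33    0.2063] ee [0.5828 0.0753 0.311 ] F [ 0.9872 -0.9388 -2.1631] op 0.027893240870297726
tool y yaw -0.15159301426918678 zaxis [ 0.0007 -0.0003 -1.    ]
shift [0.001  0.0009 0.001 ] turn [0.0007 0.0002 0.0064]
```

View pics/side8g.png

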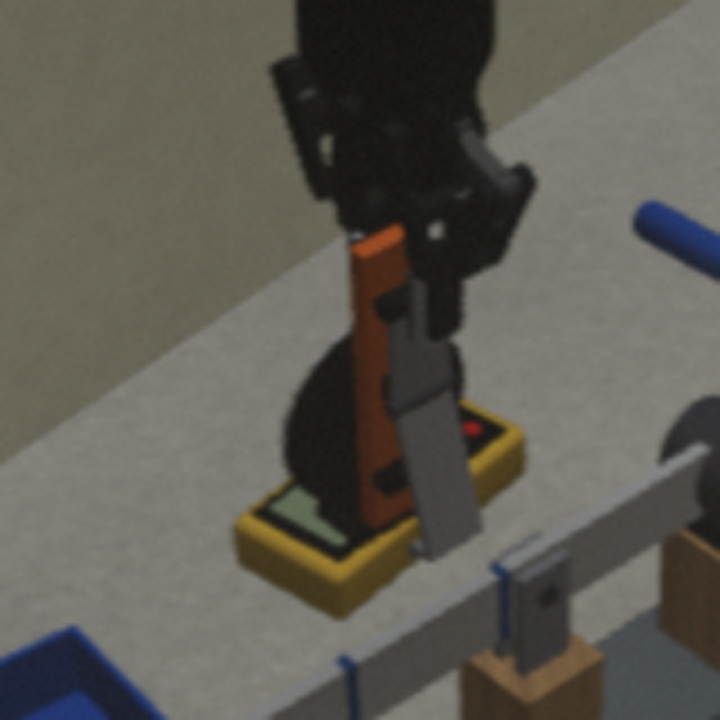

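View pics/top8g.png

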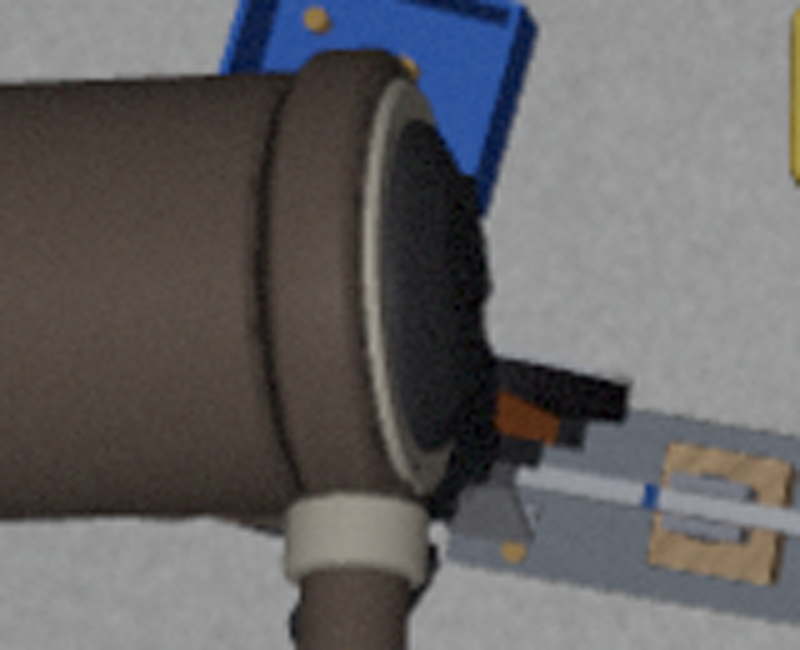

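```bash
python3 - <<'E'
from h import *
from station import robot
ee=np.array(robot.observe()['ee_pos']); w=-.155
xh=np.array([np.cos(w),np.sin(w),0]);yh=np.array([-np.sin(w),np.cos(w),0])
o=ee+.004*xh+.001*yh; o[2]=ee[2]-.112
for p in [(0,16,150),(10,16,150),(0,-16,150),(10,-16,150),(0,16,0),(10,16,0),(0,-16,0),(-10,16,0),(-19.5,16,0),(-19.5,-16,0)]:
    X=o+xh*p[0]/1e3+yh*p[1]/1e3+[0,0,p[2]/1e3]; q=proj('side',X); q2=proj('top',X); print(p,np.round((q-[200,130])*4.5),np.round((q2-[150,170])*5))
E
```

```text
(0, 16, 150) [363. 259.] [371. 397.]
(10, 16, 150) [347. 248.] [378. 363.]
(0, -16, 150) [424. 228.] [479. 416.]
(10, -16, 150) [408. 218.] [485. 382.]
(0, 16, 0) [377. 541.] [469. 434.]
(10, 16, 0) [362. 530.] [475. 406.]
(0, -16, 0) [433. 509.] [557. 449.]
(-10, 16, 0) [392. 552.] [464. 461.]
(-19.5, 16, 0) [406. 563.] [459. 488.]
(-19.5, -16, 0) [462. 530.] [547. 504.]
```

Request:
servo_tool(commands=[0.25,0.001,0.001,0.015,0,0,0.004,0.25,0.001,0.001,0.03,0,0,0.004,0.25,0.001,0.001,0.042,0,0,0.004,0.25,0.001,0.001,0.05,0,0,0.004,0.25,0.001,0.001,0.055,0,0,0.004])

```text
t: 8.98
ee_pos: [0.5833, 0.0764, 0.2542]
eef_rot: [0.76, 0.65, -0.001, -0.0]
ft_force: [-0.3, -0.4, -2.5]
opening: 0.0279
```

Request:
servo_tool(commands=[0.25,0,0,0,0,0,0,0.25,0,0,0,0,0,0])

```text
t: 9.15
ee_pos: [0.5841, 0.0766, 0.2555]
eef_rot: [0.76, 0.65, 0.0, 0.0]
ft_force: [-0.1, -0.1, -2.8]
opening: 0.0282
```

```bash
python3 d.py 0.5838 0.0762 0.255 -0.158;python3 pic.py 9 side,220,160,350,300,4.5 top,150,170,310,300,5
```

```text
t 9.15 q [0.0565 0.218  1.697  0.     1.2264 0.2126] ee [0.5841 0.0766 0.2555] F [-0.0793 -0.0666 -2.7623] op 0.02819369268714269
tool y yaw -0.15613421993110743 zaxis [ 0.0001  0.     -1.    ]
shift [-0.0004 -0.0002  0.0005] turn [ 0.0001 -0.      0.0019]
```

View pics/side9g.png

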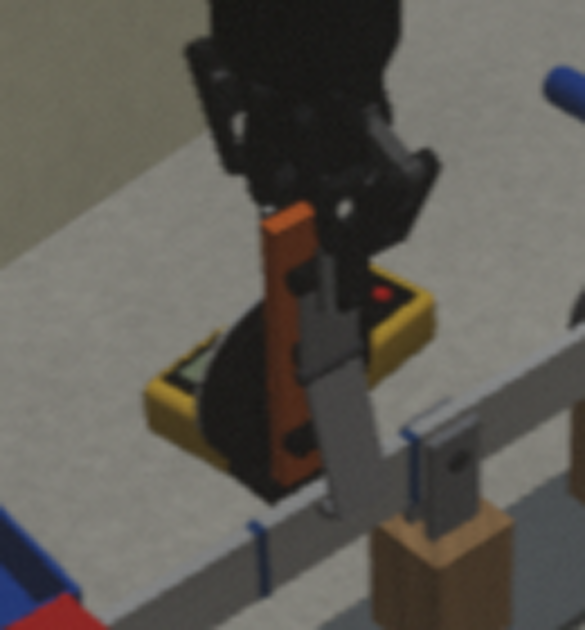

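View pics/top9g.png

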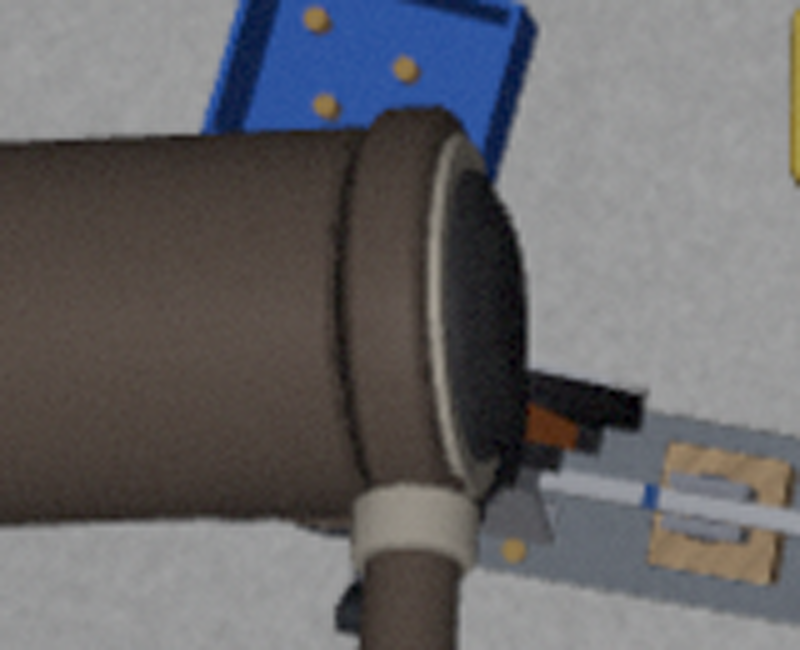

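Request:
servo_tool(commands=[0.25,0,0,0.006,0,0,0,0.25,0,0,0.012,0,0,0,0.25,0,0,0.017,0,0,0,0.25,0,0,0.02,0,0,0,0.25,0,0,0.02,0,0,0])

```text
t: 9.67
ee_pos: [0.5831, 0.0767, 0.2338]
eef_rot: [0.76, 0.65, -0.001, -0.001]
ft_force: [-0.5, -0.5, -2.4]
opening: 0.0279
```

Request:
servo_tool(commands=[0.25,0,0,0.0015,0,0,0,0.25,0,0,0.003,0,0,0,0.25,0,0,0.003,0,0,0])

```text
t: 9.92
ee_pos: [0.584, 0.0767, 0.2321]
eef_rot: [0.76, 0.65, -0.0, -0.0]
ft_force: [-0.4, -1.0, -1.8]
opening: 0.0282
```

Request:
servo_tool(commands=[0.25,0,0,0.001,0,0,0,0.25,0,0,0.002,0,0,0,0.25,0,0,0.002,0,0,0])

```text
t: 10.17
ee_pos: [0.5844, 0.0767, 0.2319]
eef_rot: [0.76, 0.65, 0.0, 0.0]
ft_force: [-2.3, -0.2, 4.2]
opening: 0.0279
```

Request:
servo_tool(commands=[0.25,0,0,0.001,0,0,0,0.25,0,0,0.001,0,0,0])

```text
t: 10.33
ee_pos: [0.5846, 0.0768, 0.2318]
eef_rot: [0.76, 0.65, 0.001, 0.0]
ft_force: [-2.9, -0.3, 8.8]
opening: 0.0282
```

```bash
python3 d.py 0.5838 0.0762 0.230 -0.158;python3 pic.py 10 side,200,160,350,320,4 top,150,170,310,300,5
```

```text
t 10.3333 q [0.0567 0.2392 1.7204 0.     1.1804 0.2126] ee [0.5846 0.0768 0.2318] F [-2.912  -0.2855  8.7595] op 0.028203994934755255
tool y yaw -0.15590364752056193 zaxis [ 0.0015  0.0001 -1.    ]
shift [-0.0007 -0.0007  0.0018] turn [ 0.0015 -0.0003  0.0021]
```

View pics/side10g.png

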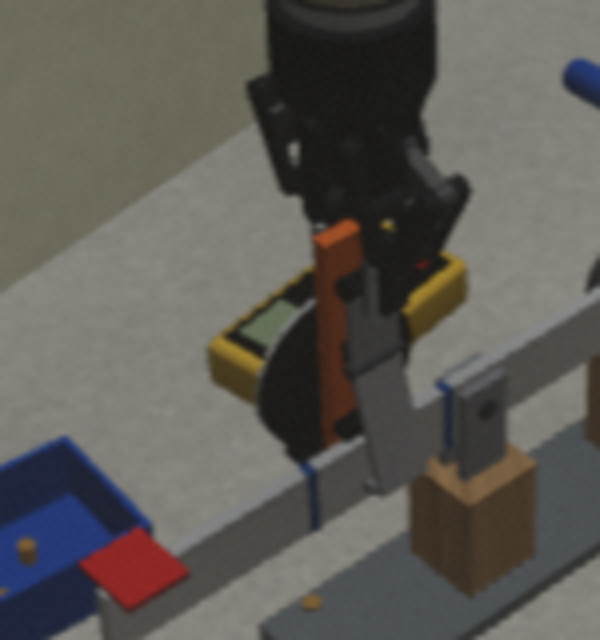

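Request:
servo_tool(commands=[0.25,0,-0.001,-0.001,0,0,0,0.25,0,-0.0025,-0.001,0,0,0,0.25,0,-0.004,-0.001,0,0,0,0.25,0,-0.005,-0.001,0,0,0,0.25,0,-0.005,-0.001,0,0,0])

```text
t: 10.85
ee_pos: [0.5814, 0.0774, 0.232]
eef_rot: [0.76, 0.65, 0.002, 0.002]
ft_force: [3.9, -1.5, 5.1]
opening: 0.028
```

Request:
servo_tool(commands=[0.25,0,-0.001,0,0,0,0,0.25,0,-0.001,0,0,0,0])

```text
t: 11.02
ee_pos: [0.5804, 0.0776, 0.232]
eef_rot: [0.76, 0.65, 0.002, 0.002]
ft_force: [5.2, -0.1, 5.0]
opening: 0.0281
```

Request:
servo_tool(commands=[0.8,0,0,0,0,0,0,0.8,0,0,0,0,0,0,0.8,0,0,0,0,0,0,0.8,0,0,0,0,0,0])

```text
t: 11.35
ee_pos: [0.5765, 0.0777, 0.2288]
eef_rot: [0.76, 0.65, -0.002, -0.001]
ft_force: [0.0, 0.3, -0.5]
opening: 0.0683
```

```bash
python3 d.py ;python3 pic.py 11 side,200,160,350,320,4 top,150,170,310,300,5
```

```text
t 11.35 q [0.059  0.2305 1.7376 0.0003 1.1775 0.2148] ee [0.5765 0.0777 0.2288] F [ 0.023   0.307  -0.5442] op 0.06833667552914671
tool y yaw -0.15593286877293214 zaxis [-0.004   0.0001 -1.    ]
```

View pics/side11g.png

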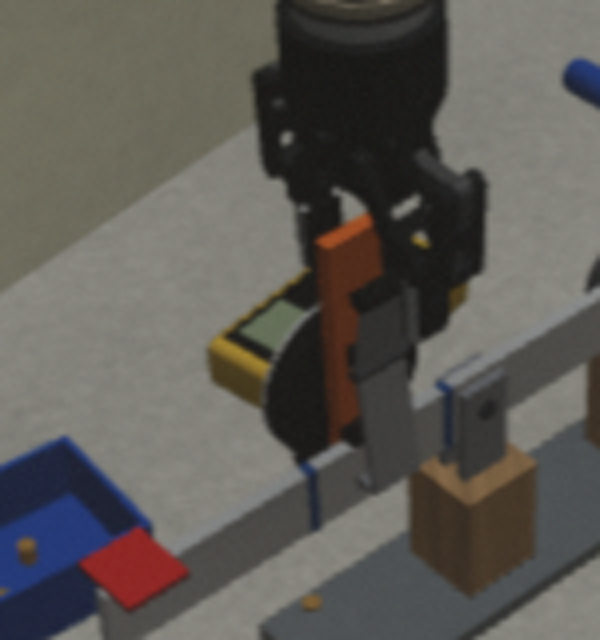

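View pics/top11g.png

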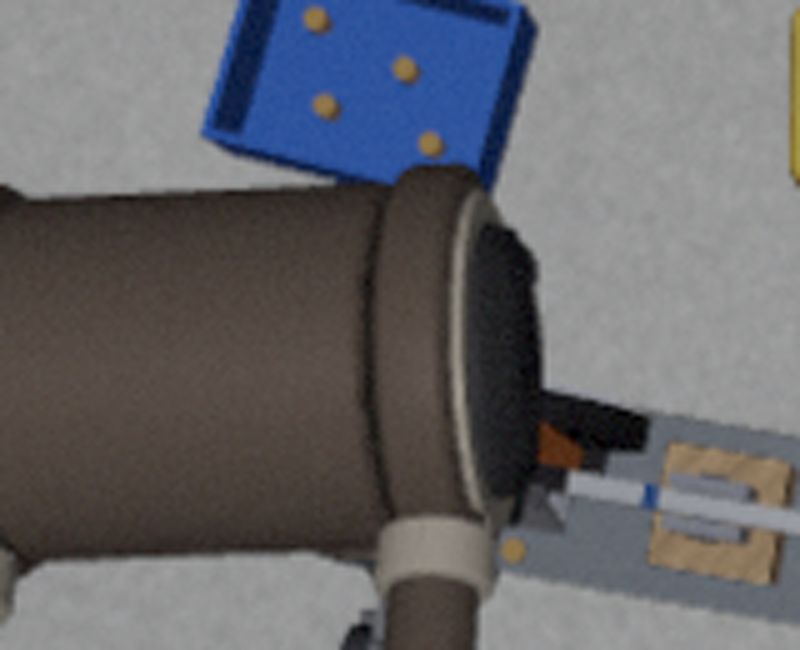

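Request:
servo_tool(commands=[0.8,0,0,-0.025,0,0,0,0.8,0,0,-0.055,0,0,0,0.8,0,0,-0.085,0,0,0,0.8,0,0,-0.1,0,0,0])

```text
t: 11.78
ee_pos: [0.5794, 0.0778, 0.3342]
eef_rot: [0.76, 0.65, 0.002, 0.001]
ft_force: [-0.1, 0.6, 0.5]
opening: 0.0683
```

Request:
servo_tool(commands=[0.8,0,0,0,0,0,0,0.8,0,0,0,0,0,0])

```text
t: 11.95
ee_pos: [0.5783, 0.0777, 0.331]
eef_rot: [0.76, 0.65, 0.001, 0.0]
ft_force: [0.3, -0.2, -0.0]
opening: 0.0683
```

```bash
python3 d.py ;python3 pic.py 12 side,200,160,350,320,4 top,150,170,310,300,5
```

```text
t 11.95 q [0.0588 0.1526 1.6221 0.0001 1.3654 0.2149] ee [0.5783 0.0777 0.331 ] F [ 0.3182 -0.2114 -0.0349] op 0.06830819024874792
tool y yaw -0.1560281605352953 zaxis [ 0.0016  0.0002 -1.    ]
```

View pics/side12g.png

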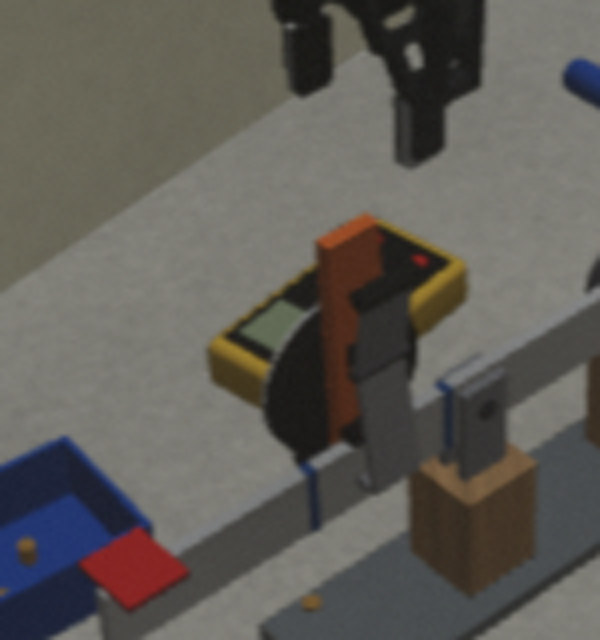

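View pics/top12g.png

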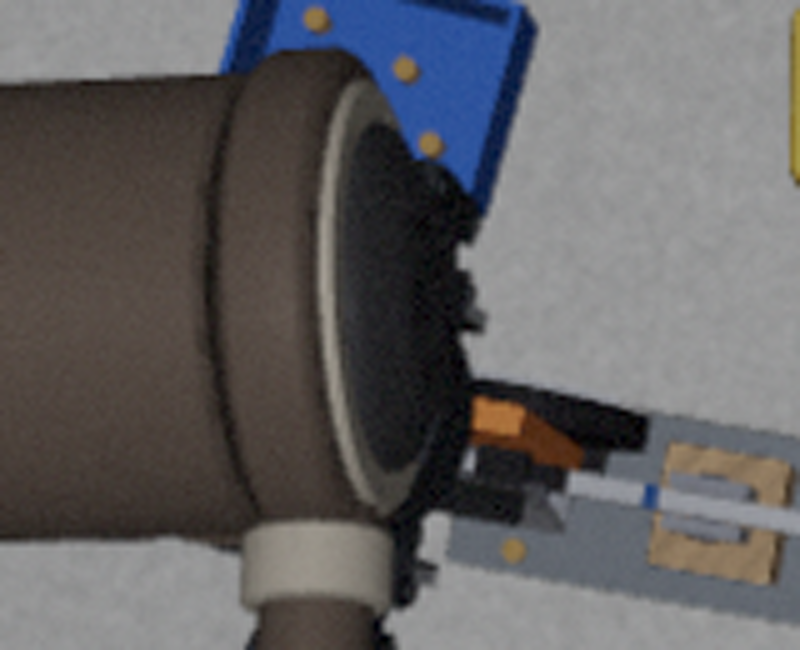

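```bash
python3 d.py 0.602 0.2252 0.33 -0.158
```

```text
t 12.05 q [0.0588 0.1545 1.6252 0.0001 1.3654 0.2148] ee [0.5769 0.0776 0.3283] F [-0.2582 -0.1789 -0.1855] op 0.0680189703014996
tool y yaw -0.15602368294870433 zaxis [-0.0035 -0.0001 -1.    ]
shift [ 0.1497  0.0018 -0.0018] turn [-0.0034  0.0007  0.002 ]
```

Request:
servo_tool(commands=[0.8,0.035,0,0,0,0,0,0,0.07,0,0,0,0,0,0,0.11,0,0,0,0,0,0,0.15,0.001,0,0,0,0,0,0.15,0.001,0.04,0,0,0])

```text
t: 12.47
ee_pos: [0.607, 0.234, 0.297]
eef_rot: [0.758, 0.652, 0.009, 0.001]
ft_force: [1.8, 0.3, 2.8]
opening: 0.0196
```

Request:
servo_tool(commands=[0,0,0,0.035,0,0,0,0,0,0,0.07,0,0,0,0,0,0,0.09,0,0,0,0,0,0,0.095,0,0,0,0,0,0,0.095,0,0,0])

```text
t: 12.88
ee_pos: [0.5995, 0.2248, 0.1907]
eef_rot: [0.76, 0.65, -0.004, -0.002]
ft_force: [-0.3, -0.2, 0.7]
opening: 0.0004
```

```bash
python3 d.py 0.602 0.2252 0.18 -0.158;python3 pic.py 13 side,180,130,350,330,3.5 top,150,170,310,300,5
```

```text
t 12.8833 q [0.2908 0.3802 1.6231 0.0001 1.1469 0.4467] ee [0.5995 0.2248 0.1907] F [-0.3127 -0.2334  0.6968] op 0.00036415654318099685
tool y yaw -0.15591992666841945 zaxis [-0.0082 -0.0024 -1.    ]
shift [0.0008 0.0025 0.0107] turn [-0.0078  0.0037  0.0021]
```

View pics/side13g.png

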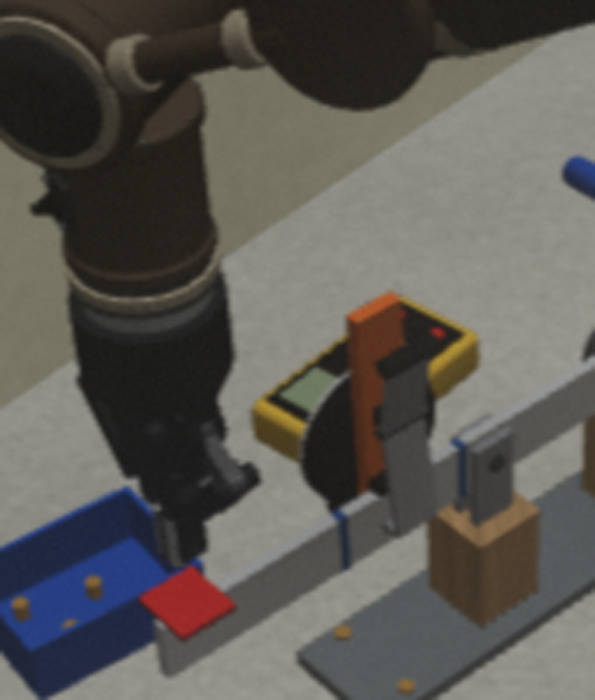

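View pics/top13g.png

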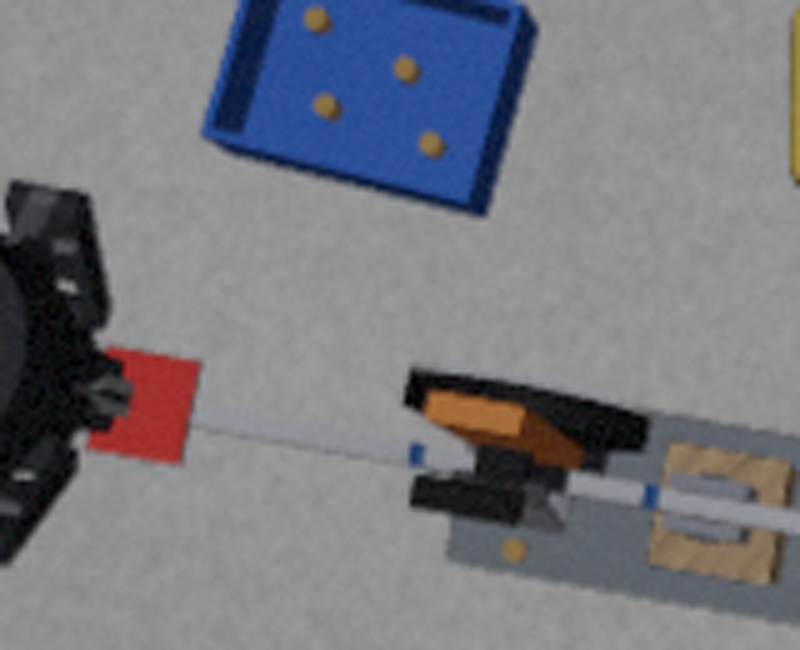

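```bash
python3 - <<'E'
from h import *
import cv2
T=cv2.imread('pics/top13.png');S=cv2.imread('pics/side13.png')
def comp(I,box,lo,hi):
    h=cv2.inRange(cv2.cvtColor(I,cv2.COLOR_BGR2HSV),lo,hi); m=np.zeros_like(h); x0,y0,x1,y1=box; m[y0:y1,x0:x1]=h[y0:y1,x0:x1]
    k,l,s,c=cv2.connectedComponentsWithStats(m); i=1+np.argmax(s[1:,4]); r=cv2.minAreaRect(np.argwhere(l==i)[:,::-1].astype(np.float32)); return c[i],s[i],r
a=comp(S,(270,205,305,235),(5,150,110),(20,255,255));b=comp(T,(225,240,275,265),(5,120,130),(20,255,255)); print(a,b)
print(tri(*a[0],*b[0]))
clip=np.array([.5784,.0771,.15]);w=-.158; xh=np.array([np.cos(w),np.sin(w),0]);yh=np.array([-np.sin(w),np.cos(w),0])
X=onz('top',*b[0],.27); print('top@z.27',X,(X-clip)@xh,(X-clip)@yh)
X=onz('side',*a[0],.27); print('side@z.27',X,(X-clip)@xh,(X-clip)@yh)
E
```

```text
(array([286.79591837, 217.48979592]), array([280, 214,  15,   8,  49], dtype=int32), ((286.70001220703125, 217.40005493164062), (3.130495071411133, 15.205260276794434), 63.43495178222656)) (array([244.40366972, 252.43119266]), array([235, 249,  20,   8, 109], dtype=int32), ((244.43243408203125, 252.40541076660156), (19.070283889770508, 5.589565277099609), 9.462322235107422))
(array([0.59143897, 0.07677497, 0.2709496 ]), np.float64(0.0004206397840769345))
top@z.27 [0.59168563 0.07708262 0.27      ] 0.013122879463099162 0.002073245453309437
side@z.27 [0.59205319 0.07579872 0.27      ] 0.013687870699321902 0.0008631708191939756
```

```bash
python3 - <<'E'
from h import *
import cv2
T=cv2.imread('pics/top13.png'); cv2.imwrite('pics/t13z.png',cv2.resize(T[240:275,228:285],None,fx=13,fy=13,interpolation=cv2.INTER_NEAREST))
clip=np.array([.5784,.0771,.15]);w=-.158; xh=np.array([np.cos(w),np.sin(w),0]);yh=np.array([-np.sin(w),np.cos(w),0])
for x,y,z in [(0,-16,150),(10,-16,150),(0,-16,6),(10,-16,6),(10,-16,30),(0,-16,30)]:
  for lean in (0,.034):
    P=clip+xh*(.004+x/1e3+lean*(z-30)/1e3)+yh*(.0015+y/1e3)+[0,0,(z-30)/1e3]
    print(x,y,z,lean,np.round((proj('top',P)-[228,240]+.5)*13))
E
```

```text
0 -16 150 0 [335. 263.]
0 -16 150 0.034 [341. 231.]
10 -16 150 0 [351. 184.]
10 -16 150 0.034 [357. 152.]
0 -16 6 0 [500. 326.]
0 -16 6 0.034 [499. 332.]
10 -16 6 0 [513. 260.]
10 -16 6 0.034 [512. 265.]
10 -16 30 0 [489. 249.]
10 -16 30 0.034 [489. 249.]
0 -16 30 0 [476. 317.]
0 -16 30 0.034 [476. 317.]
```

View pics/t13z.png

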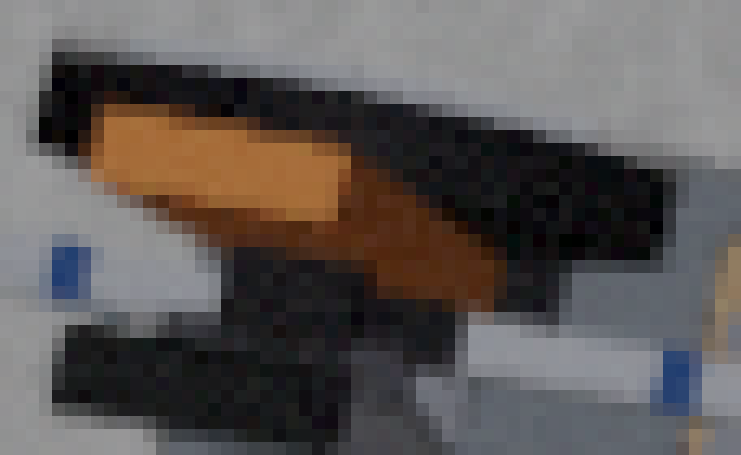

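Request:
servo_tool(commands=[0,0,0,0.01,0,0,0,0,0,0,0.02,0,0,0,0,0,0,0.028,0,0,0,0,0,0,0.033,0,0,0,0,0,0,0.036,0,0,0])

```text
t: 13.4
ee_pos: [0.6017, 0.2254, 0.1581]
eef_rot: [0.76, 0.65, -0.001, -0.0]
ft_force: [-0.3, -0.2, -0.6]
opening: -0.0002
```

Request:
servo_tool(commands=[0,0,0,0.007,0,0,0,0,0,0,0.014,0,0,0,0,0,0,0.021,0,0,0,0,0,0,0.027,0,0,0,0,0,0,0.033,0,0,0])

```text
t: 13.82
ee_pos: [0.603, 0.2264, 0.1263]
eef_rot: [0.76, 0.65, 0.001, 0.0]
ft_force: [0.4, 3.0, 3.1]
opening: 0.0003
```

```bash
python3 d.py 0.602 0.2252 0.1037 -0.158
```

```text
t 13.8167 q [0.2913 0.4527 1.663  0.0009 1.0239 0.4467] ee [0.603  0.2264 0.1263] F [0.4411 3.0177 3.1212] op 0.00025507758400532217
tool y yaw -0.15591910945693566 zaxis [ 0.0017  0.0013 -1.    ]
shift [-0.0014 -0.0008  0.0226] turn [ 0.0015 -0.0016  0.0021]
```

Request:
servo_tool(commands=[0,0,0,0.006,0,0,0,0,0,0,0.012,0,0,0,0,0,0,0.017,0,0,0,0,0,0,0.02,0,0,0,0,0,0,0.021,0,0,0])

```text
t: 14.23
ee_pos: [0.6025, 0.225, 0.1045]
eef_rot: [0.76, 0.65, -0.0, 0.0]
ft_force: [2.0, 1.7, 2.6]
opening: -0.0002
```

Request:
servo_tool(commands=[0,0,0,0,0,0,0,0,0,0,0,0,0,0,0,0,0,0,0,0,0,0,0,0,0,0,0,0,0,0,0,0,0,0,0])

```text
t: 14.65
ee_pos: [0.6026, 0.2252, 0.1056]
eef_rot: [0.76, 0.65, -0.0, 0.0]
ft_force: [1.0, -1.5, 2.3]
opening: 0.0001
```

```bash
python3 d.py 0.602 0.2252 0.1037 -0.158;python3 pic.py 14 side,180,130,350,330,3.5 top,150,170,310,300,5
```

```text
t 14.65 q [ 0.2904  0.478   1.6734 -0.0008  0.99    0.4467] ee [0.6026 0.2252 0.1056] F [ 1.0229 -1.5074  2.2775] op 9.244514709564487e-05
tool y yaw -0.1558894408848912 zaxis [ 0.0004 -0.0006 -1.    ]
shift [-0.0001 -0.0005  0.0019] turn [0.0005 0.0006 0.0021]
```

View pics/side14g.png

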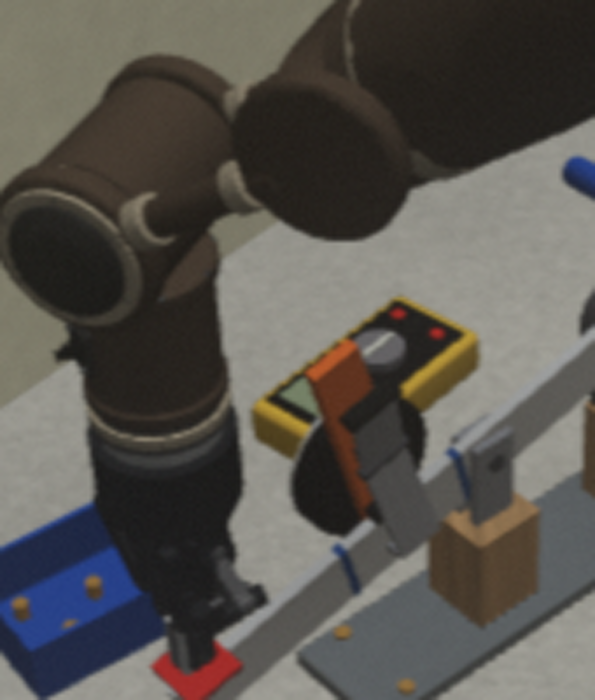

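View pics/top14g.png

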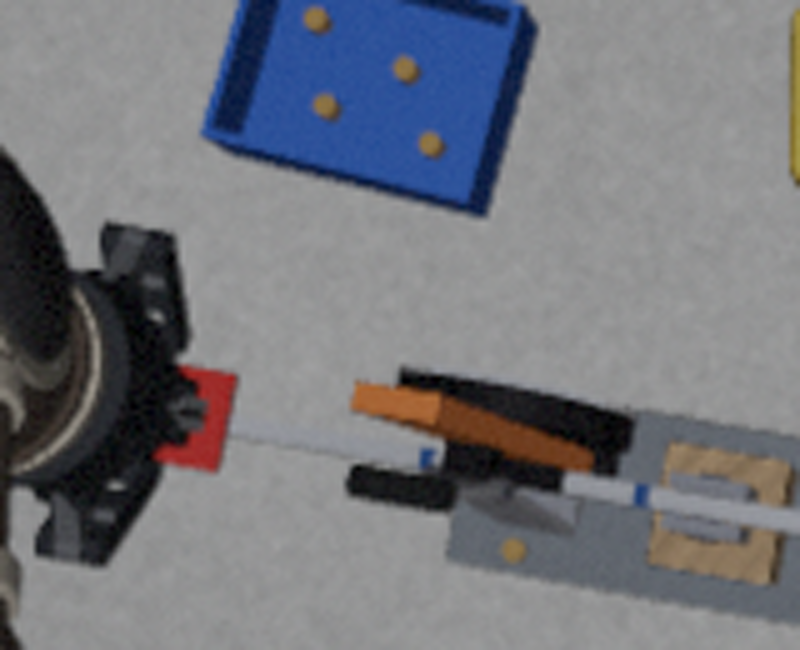

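```bash
cat > tilt.py <<'E'
from h import *
import cv2,sys
np.set_printoptions(precision=4,suppress=True)
k=sys.argv[1]
T=cv2.imread(f'pics/top{k}.png');S=cv2.imread(f'pics/side{k}.png')
def comp(I,box,lo,hi):
    h=cv2.inRange(cv2.cvtColor(I,cv2.COLOR_BGR2HSV),lo,hi); m=np.zeros_like(h); x0,y0,x1,y1=box; m[y0:y1,x0:x1]=h[y0:y1,x0:x1]
    kk,l,s,c=cv2.connectedComponentsWithStats(m); i=1+np.argmax(s[1:,4]); return c[i],s[i]
clip=np.array([.5784,.0771,.15]);w=-.158; xh=np.array([np.cos(w),np.sin(w),0]);yh=np.array([-np.sin(w),np.cos(w),0])
piv=clip-.065*yh; piv[2]=.130
ob=[int(v) for v in sys.argv[2].split(',')]; tb=[int(v) for v in sys.argv[3].split(',')]
a=comp(S,ob,(5,150,110),(20,255,255));b=comp(T,tb,(5,120,130),(20,255,255))
X,e=tri(*a[0],*b[0]); y,z=(X-piv)@yh,X[2]-.13
print('otop',a,b,X,e,'piv-frame',(X-piv)@xh,y,z,'ang from vertical',np.arctan2(y,z))
# bands in top view : (far) solve with tilt: plane x=rail
for c,box in (('top',[int(v) for v in sys.argv[4].split(',')]),):
    m=comp(T,box,(100,100,40),(130,255,255)); P=onplane('top',*m[0],piv,xh); print('band top',m,'yz',(P-piv)@yh)
    o,d=ray('top',*m[0])
E
python3 tilt.py 13 270,205,305,235 225,240,275,265 225,255,240,268
python3 tilt.py 14 262,222,290,245 218,242,242,255 230,255,242,266
python3 - <<'E'
# rail lower/upper edge in the side image between far band and pad: sample gradient
from h import *
import cv2
for k,ub in (('13',(238,272)),('14',(250,274))):
    S=cv2.imread(f'pics/side{k}.png').mean(2)
    clip=np.array([.5784,.0771,.15]);w=-.158; xh=np.array([np.cos(w),np.sin(w),0]);yh=np.array([-np.sin(w),np.cos(w),0])
    piv=clip-.065*yh-.004*xh; piv[2]=.130
    for lo in (0,):
        pts=[]
        for u in range(ub[0],ub[1],2):
            col=S[:,u]; g=np.diff(cv2.GaussianBlur(col.reshape(-1,1),(1,3),0).ravel())
            # expected lower edge search window by projecting range of rail bottom for phi 0..0.4 
            pts.append((u,col[255:335].astype(int)))
        for u,c in pts[::5]: print(k,u,c.tolist())
E
```

```text
otop (array([286.7959, 217.4898]), array([280, 214,  15,   8,  49], dtype=int32)) (array([244.4037, 252.4312]), array([235, 249,  20,   8, 109], dtype=int32)) [0.5914 0.0768 0.2709] 0.0004206397840769345 piv-frame 0.01292769673801281 0.06673061299109742 0.1409496047076878 ang from vertical 0.4421714559792059
band top (array([232.6667, 260.3333]), array([232, 259,   3,   4,   9], dtype=int32)) yz 0.10918331896523797
otop (array([274.1067, 232.32  ]), array([267, 227,  15,  12,  75], dtype=int32)) (array([228.9053, 250.1789]), array([221, 247,  17,   8,  95], dtype=int32)) [0.5968 0.1072 0.2511] 0.0009358360139164285 piv-frame 0.013463851428438593 0.09757956655503144 0.12111805826282274 ang from vertical 0.6781806016061575
band top (array([234.625, 261.125]), array([234, 260,   3,   4,   8], dtype=int32)) yz 0.11266078805627414
13 238 [45, 45, 41, 36, 32, 32, 33, 32, 30, 32, 33, 45, 65, 59, 34, 29, 27, 27, 30, 29, 26, 29, 33, 51, 92, 77, 64, 64, 59, 46, 43, 50, 71, 117, 134, 128, 117, 108, 110, 107, 94, 81, 79, 77, 79, 78, 76, 78, 79, 79, 80, 79, 78, 58, 61, 80, 83, 84, 85, 83, 84, 87,
[... 1664 characters left out ...]
4, 142, 143, 144, 145, 146, 149, 150, 152, 151, 147, 146, 147, 147, 151, 152, 150, 148, 147, 146, 145, 146, 144, 143, 146, 148, 146, 147, 149, 149, 150, 151, 150, 146, 146, 143, 148, 148, 145, 129, 104, 84, 82, 84, 84, 84, 84, 85, 84, 85, 87, 86, 87, 87, 97, 129, 145, 147, 148, 148, 151, 153, 154, 152, 151, 152, 154, 153, 151, 152, 155, 156]
14 270 [30, 26, 25, 27, 27, 28, 26, 28, 27, 28, 26, 27, 28, 27, 28, 29, 28, 27, 28, 27, 27, 25, 27, 27, 36, 75, 126, 147, 149, 146, 149, 153, 149, 148, 146, 147, 147, 145, 141, 120, 93, 81, 81, 82, 82, 83, 84, 84, 83, 84, 85, 83, 84, 90, 109, 134, 140, 107, 98, 94, 94, 94, 94, 96, 93, 89, 72, 58, 62, 102, 135, 147, 145, 149, 151, 149, 150, 152, 152, 154]
```

```bash
cat > edge.py <<'E'
from h import *
import cv2,sys
clip=np.array([.5784,.0771,.15]);w=-.158; xh=np.array([np.cos(w),np.sin(w),0]);yh=np.array([-np.sin(w),np.cos(w),0])
piv=clip-.065*yh-.004*xh; piv[2]=.130
def run(k,us,v0s,sg=1):
    S=cv2.imread(f'pics/side{k}.png').mean(2); Q=[]
    for u,v0 in zip(us,v0s):
        col=S[:,u]; v=v0-6+np.arange(13); c=col[v]; th=115
        i=[j for j in range(12) if c[j]<th<=c[j+1]]
        if not i: continue
        j=min(i,key=lambda j:abs(j-6)); vv=v[j]+(th-c[j])/(c[j+1]-c[j])
        P=onplane('side',u,vv,piv,xh); Q.append(((P-piv)@yh,P[2]-.13))
    Q=np.array(Q); 
    # phi from each point: z=-y*tan(phi)-20/cos(phi)
    f=np.polyfit(Q[:,0],Q[:,1],1); r=np.hypot(Q[:,0],Q[:,1]); phi=-np.arctan2(Q[:,1],Q[:,0])-np.arcsin(.020/r)
    print(k,'line slope phi',-np.arctan(f[0]),'per-point phi mean',phi.mean(),'sd',phi.std(),'y',Q[:,0].min(),Q[:,0].max(),len(Q))
if __name__=='__main__':
    us=np.arange(242,272); run('13',us,np.round(311.1-(us-248)*.62).astype(int))
    us=np.arange(250,273); run(sys.argv[1],us,np.round(float(sys.argv[2])-(us-250)*.86).astype(int))
E
python3 edge.py 14 326.2
```

```text
13 line slope phi -0.0019495625673633802 per-point phi mean -0.012987104499703094 sd 0.0025428571270904466 y 0.12869666706903954 0.20056945379229496 30
14 line slope phi 0.23255094517198188 per-point phi mean 0.2211223402917739 sd 0.0024292232320017853 y 0.12809384308632582 0.1852413089151516 23
```

Request:
servo_tool(commands=[0,0,0,0.001,0,0,0,0,0,0,0.002,0,0,0,0,0,0,0.003,0,0,0,0,0,0,0.003,0,0,0,0,0,0,0.003,0,0,0])

```text
t: 15.17
ee_pos: [0.6021, 0.2256, 0.102]
eef_rot: [0.76, 0.65, -0.0, -0.0]
ft_force: [0.9, -0.6, 2.6]
opening: 0.0004
```

Request:
servo_tool(commands=[0,0,0,0,0,0,0,0,0,0,0,0,0,0,0,0,0,0,0,0,0,0,0,0,0,0,0,0,0,0,0,0,0,0,0])

```text
t: 15.58
ee_pos: [0.6022, 0.2256, 0.1023]
eef_rot: [0.76, 0.65, -0.0, -0.0]
ft_force: [0.1, -1.6, 2.7]
opening: 0.0001
```

Request:
servo_tool(commands=[0,0,0,0,0,0,0,0,0,0,0,0,0,0,0,0,0,0,0,0,0,0,0,0,0,0,0,0,0,0,0,0,0,0,0])

```text
t: 16.0
ee_pos: [0.6022, 0.2256, 0.1022]
eef_rot: [0.76, 0.65, -0.0, -0.0]
ft_force: [-0.2, -0.8, 2.8]
opening: 0.0002
```

```bash
python3 d.py;python3 pic.py 15 side,180,130,350,330,3.5 top,150,170,310,300,5; python3 tilt.py 15 262,222,290,245 218,242,242,255 230,255,242,266; python3 edge.py 15 327.5; python3 - <<'E'
import cv2
for n in 'side','top':
    a=cv2.imread(f'pics/{n}0.png').astype(int);b=cv2.imread(f'pics/{n}15.png').astype(int)
    for nm,(u0,v0,u1,v1) in {'side':{'meter':(250,215,275,265),'driver':(340,172,400,212)},'top':{'meter':(305,165,385,212),'driver':(472,164,494,260),'bin':(190,157,260,214)}}[n].items(): print(n,nm,abs(a-b)[v0:v1,u0:u1].mean())
E
```

```text
t 16.0 q [0.2908 0.4823 1.6749 0.     0.9848 0.4468] ee [0.6022 0.2256 0.1022] F [-0.2089 -0.8305  2.7565] op 0.00018494380055907663
tool y yaw -0.1560156498539925 zaxis [-0.0005 -0.0001 -1.    ]
otop (array([273.4595, 233.4459]), array([266, 227,  15,  13,  74], dtype=int32)) (array([227.957 , 250.0538]), array([220, 247,  17,   7,  93], dtype=int32)) [0.597  0.1091 0.2495] 0.0006843605666140481 piv-frame 0.013372517660254471 0.0994850604131136 0.11950064976988356 ang from vertical 0.6942500745598363
band top (array([234.875, 261.25 ]), array([234, 260,   3,   4,   8], dtype=int32)) yz 0.11353837255411998
13 line slope phi -0.0019495625673633802 per-point phi mean -0.012987104499703094 sd 0.0025428571270904466 y 0.12869666706903954 0.20056945379229496 30
15 line slope phi 0.21445736288039446 per-point phi mean 0.24241552833719293 sd 0.019185596903952214 y 0.12827245234288245 0.18552061126490457 22
side meter 22.324533333333335
side driver 22.375
top meter 7.777570921985816
top driver 8.69854797979798
top bin 7.632999164578112
```

View pics/side15g.png

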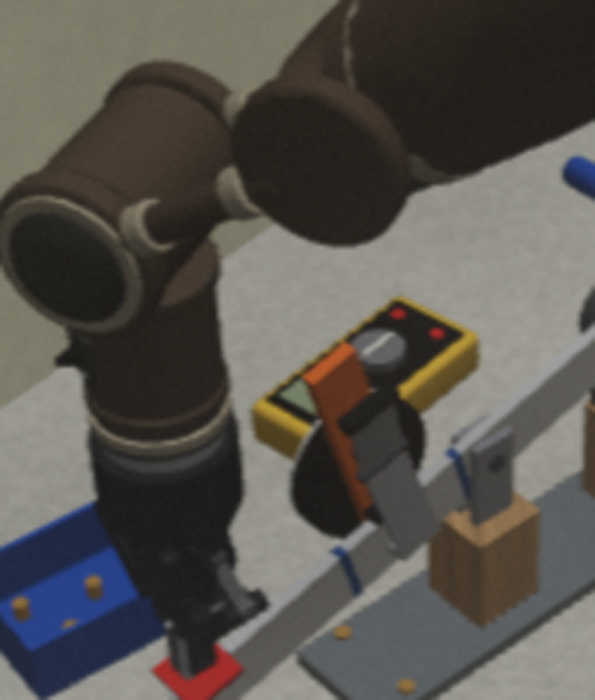

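```bash
python3 -c "
from station import robot
print(robot.finish_job())"
```

```text
the job is handed in; nothing more can be done
None
```

I clipped the gauge onto the rail and let go of it. I then pressed the red pad down with the shut fingers and handed the job in at about 16 s with the fingers still holding it.

**Gauge on the rail**
- The clip is fully down: the handle top was measured at 0.271 m, against 0.270 m expected.
- It sits about 2 mm from the middle of the clip place along the rail, with the dial facing away from the robot.
- It leans about 0.035 rad away from the robot. I took this to be harmless, because even if it were all sideways offset, the seat would be about 4 mm out, inside the 5 mm limit.

**Green mark**
- With the dial turned to the side camera, I read the mark at about 0.25 rad from the pointer's rest, give or take 0.02.

**Rail tilt at the end**
- The rotation of the gauge handle gave a tilt of 0.252 rad.
- The line fitted to the rail's lower edge was disturbed by outliers in the last picture: it gave 0.214 rad by slope and 0.255 rad point by point after taking off the rest offset. One step earlier, all the readings agreed at about 0.235 rad, and I then pressed 3 mm further.
- The upward force on the tool was about 2.8 N, and the fingers touched only the pad.

**Not checked directly**
- Neither camera can see the dial face while the gauge is on the rail, so the final pointer position is worked out from the tilt, not seen.
- The meter, screwdriver and bin look unmoved in the pictures. The automatic picture comparison couldn't confirm this, because the lighting changed as the arm moved.

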